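# Issue the tape measure from the kit carrier and pack the carrier again

### The job

The yellow tape measure clamped in the blue kit carrier is wanted at the counter. Stand the two spray cans, which block the carrier's sprung hold-down bail, upright aside on the bench, swing the bail up and over until it stays open by itself, and stand the tape measure upright in the grey issue tray. Then swing the bail fully closed again and put both cans back, upright, each in the cup it came from, without knocking over a can or disturbing the blue sealant bottle.

Things in the scene. Friction and masses are not known exactly. Their poses are not given: they have to be found in the camera images.
- carrier: blue kit carrier, fixed; origin: underside, on the bail's hinge line; +x to its back, +y left. Base x -90 to 100, y +-88 mm. Two black cups (68 mm inside, floor z 10, rim z 26) at x -45, y +-38 mm, a spray can in each. Nest of the tape measure centred at x 60, y 0: 44 x 92 mm inside rails that end at z 21, floor z 10. Cheeks at x 0, y +-82 (22 wide, 103 high) carry the hinge (along y) at z 88
- bail (a joint): angle of the steel wire hold-down frame, rad: 0 closed (level, toward +x, its pad bar 60 mm from the hinge presses on the tape measure), grows up and over to the front, 1.57 upright, 2.65 open stop over the cups; -0.05 when shut on nothing. Over-centre spring: pulls shut below about 2.0 (5 N at the grip when closed), open above. A can in either cup stops it before 2.0, and it springs back
- bail_grip (a point): middle of the red grip of the frame (bail): round bar 13 mm thick, 80 mm long, parallel to the carrier's y, 110 mm from the hinge; in the carrier's frame x = 110 cos(angle), y = 0, z = 88 + 110 sin(angle) mm. Pinch it from above, fingers closing along the carrier's x; it turns between the fingers as the frame swings. The frame's other bar lies 50 mm nearer the hinge
- red_can: spray can with a red cap and a white label, loose, 58 mm diameter (56 mm at the body, 52 mm at the cap), 203 mm high, 0.18 kg; origin at the centre of its underside, z up along the can. It starts standing in one of the two cups. To the right of the carrier the bench is clear from world (0.19, -0.60) to (0.25, -0.67), 45 mm round about: room to set both cans aside
- gold_can: spray can with a gold cap and a dark blue and white label, loose, 52 mm diameter (48 mm at the waist to be gripped, 36 mm at the cap above 142 mm), 160 mm high, 0.17 kg; origin at the centre of its underside, z up. It starts standing in the other cup. An arm whose shoulder would touch the gate can lean its wrist to the right, up to 45 deg, at every grasp; keep the same lean for the set-down
- tape_measure_1: yellow tape measure with black round sides, loose, standing on its edge, 36 mm thick (x) x 81 mm long (y) x 71 mm high (z), 0.24 kg; origin at the centre of its underside; the case itself spans y = -28 to +40 mm (the hook sticks out at -y), so grip it across x at about y = +6 mm. It starts in the carrier's nest under the bail
- tray: open grey plastic issue tray behind the carrier, 72 (x) x 112 (y) x 26 mm high, walls 4 mm, floor z 4 mm, fixed; origin: centre of underside. Beware: a tall mesh gate stands between robot and bench, a vertical plane from its free edge at world x 0.20, y -0.05 toward +x +y (45 deg), z up to 1.3 m; the arm starts left of it, must draw back, turn right and reach past the edge with y below it
- sealant: sealant bottle, blue with a red label and a black nozzle, loose, 48 mm diameter, 146 mm high, origin at the centre of its underside; stands to the left of the tray and stays where it is
Mind the look-alikes: they are no part of the job. What is shaped like the gold_can but orange or purple is not meant.

How it is judged (in metres and radians):
On the way, in this order (a step that is already met when the one before it is completed fails the run):
1. both spray cans stand upright on the bench (height (world z) of each of red_can, gold_can below 0.006 m and angle between each of red_can, gold_can's own z axis and vertical below 0.1 rad and linear speed of each of red_can, gold_can below 0.05 m/s), for 0.2 s.
2. the bail is swung past its hold-open point (value of joint bail above 2.2 rad), for 0.2 s.
3. the tape measure stands in the grey tray, the bail still open (x of tape_measure_1 in the frame of tray between -0.03 and 0.03 m and y of tape_measure_1 in the frame of tray between -0.035 and 0.035 m and z of tape_measure_1 in the frame of tray between -0.002 and 0.01 m and angle between tape_measure_1's own z axis and vertical below 0.15 rad and value of joint bail above 2.2 rad), for 0.2 s.
4. the bail is closed again (value of joint bail below 0.1 rad), for 0.2 s.
At the end, for the whole second after the job is handed in: Each can stands upright (within 0.1 rad) and at rest within 15 mm of where it stood at the start, in its own cup; the tape measure stands upright (within 0.15 rad) on the floor of the grey tray; the bail is closed (below 0.1 rad); everything is released (distance of each of red_can, gold_can from where it was at the start of the episode below 0.015 m and angle between each of red_can, gold_can's own z axis and vertical below 0.1 rad and linear speed of each of red_can, gold_can, tape_measure_1 below 0.03 m/s and x of tape_measure_1 in the frame of tray between -0.03 and 0.03 m and y of tape_measure_1 in the frame of tray between -0.035 and 0.035 m and z of tape_measure_1 in the frame of tray between -0.002 and 0.01 m and angle between tape_measure_1's own z axis and vertical below 0.15 rad and value of joint bail below 0.1 rad and contact force between the fingers and anything else below 0.5 N); the robot touches nothing.
It fails at once if a spray can is knocked over (angle between any of red_can, gold_can's own z axis and vertical above 0.7 rad).
It fails at once if the sealant bottle is disturbed (distance of sealant from where it was at the start of the episode above 0.03 m).
It also fails if it takes over 144 s, if anything falls off the work surface, if the arm or the gripper's body presses on something with over 40 N, if the wrist force passes 120 N, or if a joint passes its speed limit or range.

### The arm

A 6-joint arm with a two-finger parallel gripper is mounted at the origin on a cart in front of the work surface, level with it; the furniture and walls round the work are solid. World frame = base frame: x ahead of the robot, y to its left, z up, the work surface at z = 0. Lengths are in mm, angles in rad, forces in N, time in s.
With the tool pointing down it reaches from about 350 to 975 mm from the base axis. Payload 7.1 kg.
Tool frame: the origin (TCP) lies midway between the tips of the shut fingers; the grasp point (between the pads) lies 19 mm behind it (ctrl.tcp_to_grasp is the distance from the TCP to the grasp point, in mm); z points along the fingers, y is the line along which they close (so a half turn about z gives the same grasp; the last joint's range is limited). The gripper opens to 88 mm and grips with 3 to 60 N. Pads are 20 mm wide; open, the fingers measure 115 mm over their backs; the gripper's body (75 mm by 178 mm) begins 61 mm behind the grasp point.
Start: joints at [-1.361, 0.423, 1.63, -0, 1.089, -0.019], TCP at [141.775, -608.691, 222.675] pointing down, gripper open.
Joint ranges: [-3, 3], [-0.9, 2.11], [0.09, 2.58], [-1.31, 4.45], [0.11, 2.69], [-2.54, 2.54]. Speed limits (rad/s): [2.39, 2.39, 3.01, 3.14, 3.14, 3.14].

### API

Orientations are given as a rotation vector (axis times angle).
In Python, from workcell import get_obs, cams, ticket, boxes_of, ctrl gives the robot as it stands.
- The arm moves only by the shell command python3 -m creep 'ROWS' [OPENING]. ROWS is JSON, one flat list of numbers, 4 for each row, row after row: the shift along the world's x, y, z in m, then the turn about the world's z in rad. In form: [tx, ty, tz, spin, tx, ty, tz, spin, ...]. A call has 1 to 10 rows; each row is the pose to reach, as a shift and turn from the pose commanded when the call began; what a row does not reach only later rows make up. A row lasts 1/12 s, in which the tool goes at most 41.7 mm and 7.16 degrees, less where a joint would pass 70% of its speed; a pose out of reach is approached as far as the arm can. A call with a gripper value outside its range is refused whole. OPENING is the opening, from 0 (shut) to 1 (fully open), set as the call begins (- or left out, the last holds). The fingers move at their own pace and stop on an object; the grip force is fixed at half the most. Time passes only in rows, so rows that repeat a pose let the fingers close. It gives the time, the measured TCP pose, the force, the opening and the grip force at its end, in the units of the state.
- get_obs(): the state, without advancing time (a new reading comes with each control period).
- cams.get_image(name): name is "scene" or "top" or "wrist"; returns (picture, depth): 400x640x3 uint8, red, green, blue; 400x640 float32, mm along the optical axis (not along the pixel's ray), 0 where there is no reading.
- cams.get_calibration(name): a dict with "mtx" (3x3 intrinsics, pixels), "R" (3x3) and "t" (3): a world point X has camera coordinates R X + t; the wrist camera has in their place "mount" (4x4, takes a point from camera to tool coordinates, whose origin is the TCP and whose axes are the flange's). Camera axes: x right, y down, z forward; pixel columns grow to the right and rows downward; lengths in mm; the calibration is good to about 2 mm. A picture is of the moment at which its call begins: read the wrist's pose just before it. get_calibration takes no time and is no camera call.
- ticket.close_job(): hands the job in; it is judged then, once.
Trained networks look in the newest picture that a camera, given by its name, has taken for a name from the list of things; names that differ only in an ending like _2 or _b are one class to them, and where a whole thing is asked for, a point or a joint stands for the part that bears it (a point fixed in the world has none). Each returns a list of dicts, best first, with "score" (0 to 1); they miss things now and then, are a little off and sometimes report something else, mostly with a low value. They report only what shows in the picture. A call takes as long as a camera call. They do not tell look-alikes from the thing itself.
- boxes_of(camera, target): "centre" ([column, row] in pixels, amid what is visible of it).
The state is a dict: "t": time; "qpos": joint angles; "qvel": joint speeds; "joint_torque": joint torques, N m; "ee_pos": TCP position; "orientation": TCP orientation; "ft_force": force on the tool from outside, world axes, zero at the start; "moment": the same for the moment, N m; "width": finger opening in mm; "grasp_force": force on a finger pad.
Only numpy, scipy, OpenCV 4.12 (cv2) and the standard library are available. Lean on these libraries where they do the work, as an engineer would, in place of code of your own. Each camera call takes 0.05 s, during which the arm holds its last target. There are 200 camera calls.

## Working session

There is one attempt and no reset: what is moved stays moved. The work goes in short steps, Python scripts to look and compute and a shell command to move; the robot and the scene stay as the last step left them, time stands still between calls to the robot, and variables do not carry over. Pictures are saved under pics/ and viewed, at most 14 in all, crops included, and the job is handed in when it is done.

```bash
ls; mkdir -p pics; python3 - <<'E'
from workcell import get_obs, cams, ticket, boxes_of, ctrl
import cv2
o=get_obs(); print({k:(v if not hasattr(v,'round') else v) for k,v in o.items()}, ctrl.tcp_to_grasp)
for c in ("scene","top"):
    im,d=cams.get_image(c); cv2.imwrite(f"pics/{c}0.png",im[...,::-1])
    for n in ["carrier","bail","bail_grip","red_can","gold_can","tape_measure_1","tray","sealant"]:
        print(c,n,[( [round(float(x)) for x in b["centre"]],round(float(b["score"]),2)) for b in boxes_of(c,n)][:4])
    k=cams.get_calibration(c); print(k)
E
```

```text
pics
{'t': 0.0, 'qpos': array([-1.36100529e+00,  4.23813171e-01,  1.63071089e+00, -2.82351919e-05,
        1.08861071e+00, -1.90061542e-02]), 'qvel': array([ 9.55142187e-04, -6.03325412e-05,  1.56081243e-03,  1.03208418e-04,
        1.24495179e-03,  9.18043663e-04]), 'joint_torque': array([ 9.06622827e-04, -5.44615209e+01, -2.73660582e+01,  6.45204051e-02,
        2.27698224e-02, -1.35152322e-04]), 'ee_pos': array([ 141.64826132, -608.14852859,  221.91077548]), 'orientation': array([-3.11953293e+00, -3.58455897e-01,  2.69692190e-04]), 'ft_force': array([-0.25236705,  0.06571968,  0.27037128]), 'moment': array([-0.0112243, -0.0228809,  0.0004481]), 'grasp_force': 0.0, 'width': 87.54439665774528} 18.700000000000003
scene carrier [([302, 180], 0.71)]
scene bail [([289, 169], 0.96)]
scene bail_grip [([288, 171], 0.62)]
scene red_can [([322, 131], 0.79)]
scene gold_can [([453, 263], 0.88), ([190, 231], 0.83), ([334, 166], 0.71)]
scene tape_measure_1 [([289, 181], 0.71)]
scene tray [([229, 199], 0.7)]
scene sealant [([294, 242], 0.92)]
{'mtx': array([[421.8448064 ,   0.        , 314.464790
[... 319 characters left out ...]
top carrier [([327, 239], 0.67)]
top bail [([339, 228], 0.78), ([326, 239], 0.24)]
top bail_grip [([354, 222], 0.95), ([336, 233], 0.17)]
top red_can []
top gold_can [([216, 155], 0.93), ([304, 238], 0.8), ([368, 173], 0.8)]
top tape_measure_1 [([338, 232], 0.76)]
top tray [([391, 214], 0.57)]
top sealant [([331, 172], 0.79)]
{'mtx': array([[451.47426052,   0.        , 315.91330615],
       [  0.        , 451.47426052, 202.08327344],
       [  0.        ,   0.        ,   1.        ]]), 'R': array([[ 0.02448739, -0.99969701, -0.002502  ],
       [-0.99525611, -0.02414274, -0.09424651],
       [ 0.09415755,  0.00479799, -0.99554575]]), 't': array([-346.73854354,  427.2644047 , 1405.90823607])}
```

View pics/scene0.png

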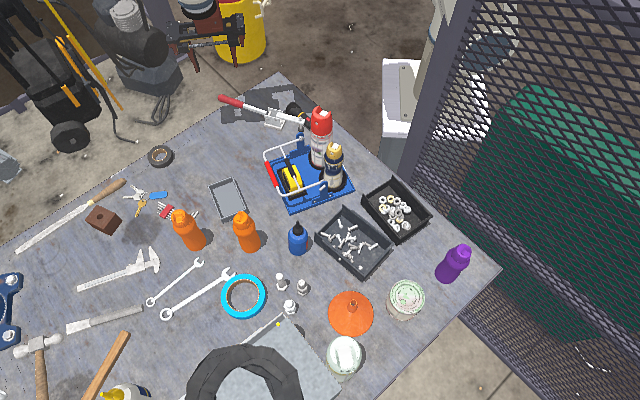

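View pics/top0.png

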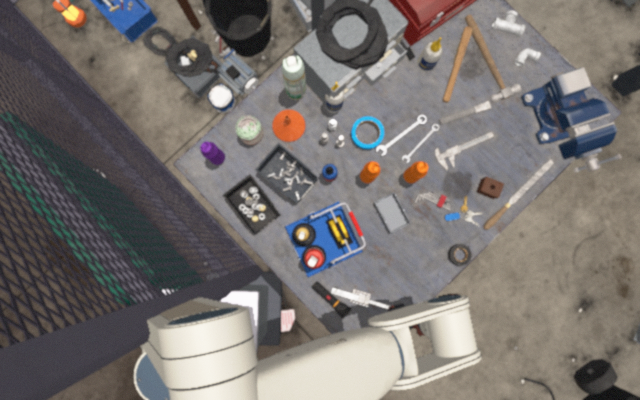

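Scene: the gold_can candidates are gold can (334,166) in the carrier, orange (245,232), orange (190,231) and purple (453,263); only the carrier one with the gold cap is right. Top: gold (304,236), red (313,258), tape (338,232), grip (354,222), tray (391,214), sealant (330,172).

```bash
cat > h.py <<'E'
import numpy as np, cv2
from workcell import get_obs, cams, boxes_of, ctrl
from scipy.spatial.transform import Rotation as Rn
def cloud(name):
    o=get_obs(); im,d=cams.get_image(name); k=cams.get_calibration(name); m=k["mtx"]
    v,u=np.mgrid[0:400,0:640]; P=np.stack([(u-m[0,2])/m[0,0]*d,(v-m[1,2])/m[1,1]*d,d],-1)
    if name=="wrist":
        M=k["mount"]; P=P@M[:3,:3].T+M[:3,3]; P=P@Rn.from_rotvec(o["orientation"]).as_matrix().T+o["ee_pos"]
    else: P=(P-k["t"])@k["R"]
    P[d<=0]=np.nan
    return im,d,P
def proj(name,X):
    k=cams.get_calibration(name); c=k["R"]@np.array(X,float)+k["t"]; p=k["mtx"]@c; return p[:2]/p[2]
E
python3 - <<'E'
from h import *
for n in ("top","scene"):
    im,d,P=cloud(n)
    hsv=cv2.cvtColor(im,cv2.COLOR_RGB2HSV)
    H,S,V=[hsv[...,i].astype(int) for i in range(3)]
    pts={"top":dict(gold=(304,236),red=(313,258),tape=(338,232),grip=(354,222),tray=(391,214),seal=(330,172)),
         "scene":dict(gold=(334,150),red=(321,112),tape=(290,178),grip=(268,176),tray=(229,199),seal=(296,230))}[n]
    for a,(u,v) in pts.items():
        q=P[v-3:v+4,u-3:u+4].reshape(-1,3); print(n,a,np.nanmedian(q,0).round(),np.nanmax(q[:,2]).round())
    # top discs
    x,y,z=P[...,0],P[...,1],P[...,2]
    box=lambda c,r:(abs(x-c[0])<r)&(abs(y-c[1])<r)
    g=P[pts["gold"][1],pts["gold"][0]]; r=P[pts["red"][1],pts["red"][0]]
    for nm,c,lo,hi in (("gold",g,130,175),("red",r,185,220)):
        m=box(c,45)&(z>lo)&(z<hi); print(n,nm,m.sum(),(x[m].min()+x[m].max())/2,(y[m].min()+y[m].max())/2,x[m].ptp() if hasattr(x,'ptp') else np.ptp(x[m]),np.ptp(y[m]),np.median(z[m]))
    m=((H<8)|(H>172))&(S>130)&(z>60)&(z<130)&box(P[pts["grip"][1],pts["grip"][0]],70)
    q=P[m]; c=q.mean(0); w=np.linalg.svd(q[:,:2]-c[:2])[2][0]; print(n,"grip",m.sum(),c.round(1),q[:,2].max(),"barangle",np.degrees(np.arctan2(w[1],w[0])))
    m=(H>20)&(H<35)&(S>120)&(z>50)&(z<100)&box(P[pts["tape"][1],pts["tape"][0]],60); q=P[m]; print(n,"tape",m.sum(),q.mean(0).round(1),cv2.minAreaRect(q[:,:2].astype(np.float32)))
    c=P[pts["tray"][1],pts["tray"][0]]; m=box(c,90)&(z>18)&(z<34)&(S<60); q=P[m]; print(n,"tray rim",m.sum(),cv2.minAreaRect(q[:,:2].astype(np.float32)) if m.sum() else '')
    c=P[pts["seal"][1],pts["seal"][0]]; m=box(c,40)&(z>60)&(z<160)&(H>95)&(H<125)&(S>100); q=P[m]; print(n,"seal",m.sum(),q.mean(0) if m.sum() else '')
    cv2.imwrite(f"pics/{n}_c.png",cv2.resize(im[150:290,270:430] if n=="top" else im[90:230,200:370],None,fx=4,fy=4,interpolation=cv2.INTER_CUBIC)[...,::-1])
E
```

```text
top gold [ 325. -306.  165.] 177.0
top red [ 265. -333.  202.] 215.0
top tape [ 341. -405.   79.] 96.0
top grip [ 374. -453.   87.] 93.0
top tray [ 405. -576.    3.] 11.0
top seal [ 518. -376.  109.] 147.0
top gold 219 316.0736393625981 -312.2523125069847 71.63518179644478 73.48715890298524 160.69548876882246
top red 273 262.3630439888723 -332.93894108996574 49.586517850748635 49.72047122357509 205.90075392447687
top grip 93 [ 366.7 -455.6   89.4] 94.31644622218735 barangle -153.6114564445035
top tape 191 [ 349.  -404.4   72.2] ((349.2498474121094, -406.1474304199219), (69.1021499633789, 35.94609451293945), 26.31709861755371)
top tray rim 167 ((408.1773986816406, -575.1453247070312), (111.67436981201172, 73.04451751708984), 28.1273193359375)
top seal 137 [ 522.37151135 -375.31586577   89.76295953]
scene gold [ 344. -302.  169.] 174.0
scene red [ 254. -339.  196.] 215.0
scene tape [ 373. -411.   76.] 92.0
scene grip [ 331. -482.    1.] 94.0
scene tray [ 406. -577.    5.] 9.0
scene seal [ 532. -379.  113.] 124.0
scene gold 319 338.2124885458835 -302.47839284440164 42.047558651035956 47.099645159081206 157.54353867724384
scene red 345 268.330181410783 -337.47416907491885 47.754977068239924 49.22972541312902 204.0638586754074
scene grip 108 [ 364.8 -461.5   91.1] 96.5959215942544 barangle 26.665885536851707
scene tape 211 [ 365.9 -405.4   70.6] ((361.1198425292969, -406.25982666015625), (73.56350708007812, 34.16466522216797), 28.91091537475586)
scene tray rim 235 ((410.9059753417969, -579.1270751953125), (114.35154724121094, 71.88966369628906), 28.76658058166504)
scene seal 254 [ 539.17793486 -376.67909881   82.37056836]
```

View pics/top_c.png

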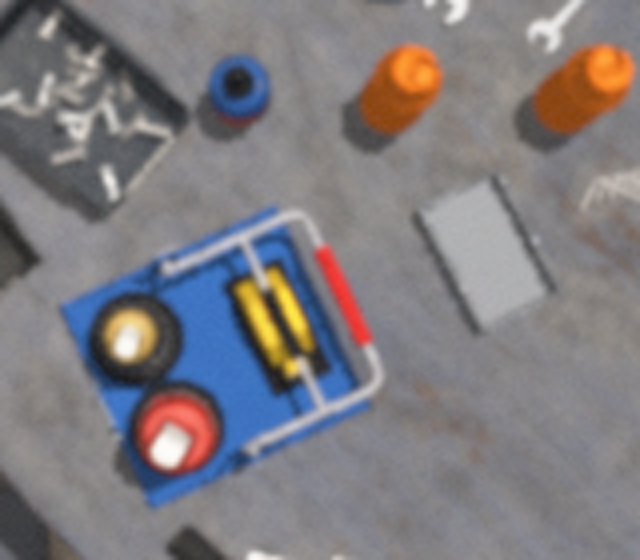

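View pics/scene_c.png

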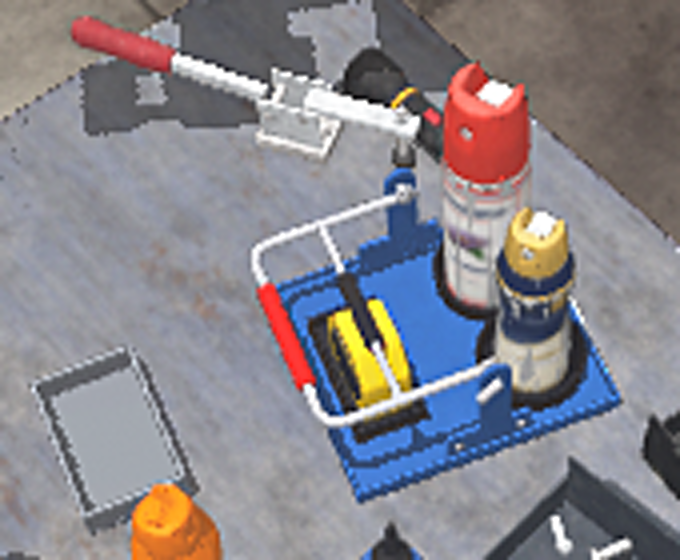

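Top crop: red can (178,430), gold can (130,335), grip (343,295), tape (275,325), tray (485,255) and sealant (240,90) all fit the carrier pose (yaw −63.4°, origin ≈(319,−359)). The scene crop confirms the gold cap at (540,245), next to the red can. Next I check the gate clearance and the gold can's waist.

```bash
python3 - <<'E'
from h import *
im,d,P=cloud("top"); x,y,z=P[...,0],P[...,1],P[...,2]
a=-1.361; r=x*np.cos(a)+y*np.sin(a); l=-x*np.sin(a)+y*np.cos(a)
for r0 in range(-100,650,50):
    m=(abs(r-r0)<25)&(abs(l)<220)&(z>250)&(z<1250)
    if m.sum(): print(r0,m.sum(),"lat",l[m].min().round(),l[m].max().round(),"z",z[m].min().round(),z[m].max().round())
g=(x>150)&(x<600)&(z>150)&(z<1350)&(y>x-330)&(y<x-180)
print("gate",g.sum(), "min x",np.percentile(x[g],[0,1,5]).round(), np.percentile(z[g],[1,50,99]).round())
im,d,P=cloud("scene"); k=cams.get_calibration("scene"); C=-k["R"].T@k["t"]; print(C)
for nm,c in (("gold",np.array([333,-302])),("red",np.array([266,-336]))):
    v=c-C[:2]; v/=np.linalg.norm(v); n=np.array([-v[1],v[0]])
    for zz in range(20,215,10):
        q=P[(abs(P[...,2]-zz)<6)&(np.linalg.norm(P[...,:2]-c,axis=-1)<38)]
        if len(q)>5: s=(q[:,:2]-c)@n; t=(q[:,:2]-c)@v; print(nm,zz,len(q),"w",np.ptp(s).round(),"mid",((s.min()+s.max())/2).round(1),"near",np.percentile(t,10).round(1))
print([ (boxes_of("scene","tape_measure_1")[0]["centre"])])
E
```

```text
-50 705 lat -49.0 68.0 z 339.0 393.0
0 380 lat -55.0 93.0 z 383.0 520.0
50 1406 lat 85.0 220.0 z 251.0 982.0
100 11629 lat 85.0 208.0 z 250.0 1054.0
150 823 lat 86.0 159.0 z 441.0 846.0
200 2717 lat 68.0 159.0 z 557.0 887.0
250 4077 lat 53.0 159.0 z 670.0 888.0
300 3008 lat 25.0 159.0 z 706.0 868.0
350 2066 lat 1.0 72.0 z 666.0 805.0
400 2198 lat -22.0 72.0 z 625.0 763.0
450 2101 lat -38.0 71.0 z 573.0 720.0
500 2100 lat -48.0 71.0 z 539.0 676.0
550 1239 lat -49.0 71.0 z 303.0 634.0
600 2248 lat -49.0 74.0 z 314.0 608.0
gate 30709 min x [150. 155. 166.] [ 176.  716. 1035.]
[ 920.8136923  -295.47583363 1002.95769709]
gold 20 91 w 73.0 mid 0.5 near -36.3
gold 30 75 w 73.0 mid 0.7 near -26.7
gold 40 44 w 48.0 mid -0.6 near -25.5
gold 50 51 w 47.0 mid -0.3 near -24.1
gold 60 50 w 45.0 mid 1.1 near -23.9
gold 70 50 w 45.0 mid 1.6 near -23.5
gold 80 42 w 41.0 mid 0.3 near -23.3
gold 90 36 w 41.0 mid 0.4 near -23.0
gold 100 35 w 46.0 mid 0.9 near -23.5
gold 110 39 w 45.0 mid 1.0 near -24.7
gold 120 55 w 47.0 mid 0.0 near -25.5
gold 130 84 w 48.0 mid 0.5 near -24.6
gold 140 82 w 45.0 mid 1.8
[... 185 characters left out ...]
14.6 near -34.6
red 40 28 w 33.0 mid 13.0 near -28.1
red 50 35 w 33.0 mid 12.9 near -27.9
red 60 35 w 32.0 mid 12.8 near -28.2
red 70 36 w 32.0 mid 12.7 near -27.7
red 80 33 w 35.0 mid 11.2 near -27.7
red 90 40 w 37.0 mid 9.9 near -28.8
red 100 41 w 55.0 mid 0.6 near -28.4
red 110 56 w 55.0 mid 0.5 near -28.2
red 120 54 w 57.0 mid 1.8 near -27.5
red 130 65 w 56.0 mid 1.9 near -27.6
red 140 79 w 56.0 mid 1.8 near -26.8
red 150 73 w 56.0 mid 1.8 near -26.9
red 160 64 w 52.0 mid 0.6 near -26.8
red 170 73 w 52.0 mid 0.5 near -25.6
red 180 66 w 52.0 mid 0.5 near -24.9
red 190 104 w 49.0 mid 1.7 near -23.8
red 200 121 w 48.0 mid 1.8 near -22.6
red 210 166 w 46.0 mid 0.5 near -20.4
[[319.2, 133.2]]
```

The upper arm sticks out up to about 160 mm on the gate side, so I need its linkage geometry near the gate. I draw in at a safe azimuth and read the joints.

```bash
O='from h import *
o=get_obs();e=o["ee_pos"];print("Q",o["qpos"].round(4),e.round(1),np.hypot(e[0],e[1]).round(1),o["t"])'
python3 -m creep '[0,0,0.04,0,0,0,0.08,0,0,0.02,0.12,0,-0.01,0.05,0.15,0,-0.02,0.08,0.18,0,-0.03,0.11,0.2,0,-0.04,0.14,0.2,0,-0.045,0.17,0.2,0,-0.045,0.19,0.2,0,-0.045,0.19,0.2,0]'
python3 -c "$O"; python3 -m creep '[0,0,-0.04,0,0,0,-0.08,0,0,0,-0.11,0,0,0,-0.11,0,0,0,-0.11,0]'; python3 -c "$O
import time
im,d,P=cloud('top'); cv2.imwrite('pics/top_arm.png',im[...,::-1])
q=o['qpos'];a=q[0];x,y,z=P[...,0],P[...,1],P[...,2];r=x*np.cos(a)+y*np.sin(a); l=-x*np.sin(a)+y*np.cos(a)
for r0 in range(-250,300,25):
    m=(abs(r-r0)<13)&(l>0)&(l<175)&(z>500)&(z<1250)
    if m.sum(): print(r0,m.sum(),'lat',l[m].min().round(),l[m].max().round(),'z',z[m].min().round(),z[m].max().round())"
```

```text
t: 1.98
ee_pos: [96.4, -415.7, 423.4]
orientation: [3.12, 0.358, 0.0]
ft_force: [-0.1, -0.1, 0.8]
width: 87.8
grasp_force: 0.0
Q [-1.3710e+00 -7.8600e-02  1.7815e+00  2.0000e-04  1.4377e+00 -2.9000e-02] [  96.4 -415.7  423.4] 426.7 1.9833
t: 2.4
ee_pos: [96.7, -418.8, 312.1]
orientation: [-3.118, -0.358, 0.0]
ft_force: [0.3, -0.5, 0.4]
width: 87.9
grasp_force: 0.0
Q [-1.3714  0.0178  1.9372 -0.      1.1895 -0.0294] [  96.7 -418.8  312.1] 429.8 2.4
50 3 lat 107.0 108.0 z 901.0 905.0
75 2052 lat 70.0 118.0 z 500.0 947.0
100 4880 lat 70.0 175.0 z 500.0 1048.0
125 3763 lat 69.0 158.0 z 501.0 1055.0
150 382 lat 62.0 72.0 z 736.0 827.0
175 521 lat 53.0 72.0 z 715.0 819.0
200 645 lat 42.0 71.0 z 701.0 806.0
225 716 lat 32.0 70.0 z 693.0 789.0
250 764 lat 22.0 67.0 z 683.0 773.0
275 908 lat 12.0 71.0 z 638.0 754.0
```

```bash
python3 - <<'E'
import numpy as np
q=np.array([[.42381,1.63071],[-.0786,1.7815],[.0178,1.9372]]); X=[(624.3,221.9),(426.5,423.4),(429.6,312.1)]
A=[];b=[]
for (a,c),(r,z) in zip(q,X):
    s=a+c
    A+=[[np.sin(a),np.sin(s),np.cos(s),1,0],[np.cos(a),np.cos(s),-np.sin(s),0,1]]; b+=[r,z]
for cols in ([0,1,2,3,4],[0,1,3,4],[0,1,2,4],[0,1,4]):
    x,res,_,sv=np.linalg.lstsq(np.array(A)[:,cols],b,rcond=None); print(cols,x.round(1),(np.array(A)[:,cols]@x-b).round(1),sv[[0,-1]])
E
```

```text
[0, 1, 2, 3, 4] [565.5 486.1  82.9  -0.    5.8] [-0.  -0.1 -0.  -0.   0.   0.1] [2.98587782 0.11520737]
[0, 1, 3, 4] [518.2 476.7 -12.6 -28.8] [-1.8 -0.1 -7.2  1.6  9.  -1.5] [2.56415279 0.18028987]
[0, 1, 2, 4] [565.5 486.1  82.9   5.8] [-0.  -0.1 -0.  -0.   0.   0.1] [2.98231344 0.11652645]
[0, 1, 4] [516.3 463.8 -31.1] [-1.4  1.9 -7.3 -1.   9.6 -0.9] [2.50940207 0.26429389]
```

View pics/top_arm.png

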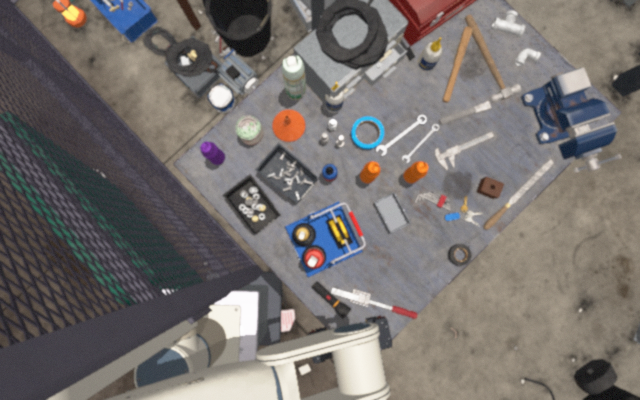

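```bash
python3 -m creep --help 2>&1 | head -30; python3 - <<'E'
from h import *
print([a for a in dir(ctrl) if a[0]!='_'])
# gate free edge: dense points near the edge line, from both cameras
for n in ("scene","top"):
    im,d,P=cloud(n); x,y,z=P[...,0],P[...,1],P[...,2]
    s=((x-200)+(y+50))*.7071; p=((x-200)-(y+50))*.7071   # along gate, to its right
    m=(abs(p)<60)&(z>20)&(s>-150)&(s<400)
    for z0 in range(50,1400,150):
        k=m&(abs(z-z0)<75)
        if k.sum()>20: print(n,z0,k.sum(),"s",np.percentile(s[k],[0,2,10]).round(),"p",np.percentile(p[k],[2,50,98]).round())
E
```

```text
invalid input: not JSON, or not a number
['Unreachable', 'tcp_to_grasp']
scene 50 2954 s [-57. -48. -19.] p [-8.  1.  7.]
scene 200 5882 s [-58. -48. -18.] p [-12.   1.   7.]
scene 350 8994 s [-58. -48. -18.] p [-48.   1.   7.]
scene 500 8180 s [-56. -30.  25.] p [-3.  1.  6.]
scene 650 681 s [180. 188. 201.] p [-23.  -0.   3.]
top 50 811 s [-56. -56. -33.] p [-14.  -3.   2.]
top 200 1614 s [-68. -56. -41.] p [-42.  -3.   2.]
top 350 2400 s [-68. -63. -52.] p [-46.  -2.   2.]
top 500 3683 s [-57. -56. -38.] p [-32.  -2.   3.]
top 650 6995 s [-149.  -56.  -35.] p [-34.  -2.   3.]
top 800 8083 s [-150. -145. -117.] p [-55.  -2.   5.]
top 950 7451 s [-57. -57. -55.] p [-26.   2.   4.]
top 1100 656 s [-57. -55. -52.] p [2. 3. 4.]
```

```bash
cat > s.py <<'E'
from h import *
o=get_obs(); R=Rn.from_rotvec(o["orientation"]).as_matrix()
print("t",o["t"],"q",o["qpos"].round(3),"tcp",o["ee_pos"].round(1),"z",R[:,2].round(3),"y",R[:,1].round(3),"az",np.degrees(np.arctan2(R[1,1],R[0,1])).round(1),"F",o["ft_force"].round(1),"w",round(o["width"],1))
E
python3 -m creep '[0,-0.04,0,0.125,0,-0.08,0,0.25,0,-0.12,0,0.375,0,-0.12,0,0.5,0,-0.12,0,0.625,0,-0.12,0,0.75,0,-0.12,0,0.875,0,-0.12,0,1.0,0,-0.12,0,1.125,0,-0.12,0,1.25]' >/dev/null; python3 s.py
python3 -m creep '[0,0,0,0.125,0,0,0,0.25,0,0,0,0.375,0,0,0,0.5,0,0,0,0.625,0,0,0,0.75,0,0,0,0.875,0,0,0,1.0,0,0,0,1.125,0,0,0,1.25]'>/dev/null; python3 s.py
python3 -m creep '[0,0,0,0.125,0,0,0,0.25,0,0,0,0.375,0,0,0,0.5,0,0,0,0.625,0,0,0,0.75]'; python3 s.py
```

```text
t 3.3833 q [-1.415  0.211  1.708  0.     1.219 -1.329] tcp [  97.  -540.1  314.9] z [ 0.001 -0.004 -1.   ] y [ 0.996 -0.086  0.001] az -4.9 F [-0.  -0.4 -0.6] w 87.9
t 4.2167 q [-1.398  0.212  1.708 -0.011  1.218 -2.542] tcp [ 103.  -539.   314.9] z [-0.009 -0.006 -1.   ] y [ 0.411  0.912 -0.009] az 65.7 F [-1.5 -0.5 -0.1] w 87.8
t: 4.72
ee_pos: [164.9, -509.7, 296.8]
orientation: [-0.142, -2.961, 0.182]
ft_force: [0.2, 0.7, 0.4]
width: 88.0
grasp_force: 0.0
t 4.7167 q [-1.16   0.196  1.787 -0.23   1.135 -2.541] tcp [ 164.9 -509.7  296.8] z [-0.176 -0.113 -0.978] y [ 0.084  0.988 -0.129] az 85.1 F [0.2 0.7 0.4] w 88.0
```

Spinning past the last joint's limit makes the IK tilt the wrist, so a lean may be possible. I check whether the tilt stays in the commanded pose when I spin back.

```bash

python3 -m creep '[0,0,0,0,0,0,0,0]'>/dev/null; python3 s.py
python3 -m creep '[0,0,0,-0.125,0,0,0,-0.25,0,0,0,-0.375,0,0,0,-0.5,0,0,0,-0.6,0,0,0,-0.6,0,0,0,-0.6]'>/dev/null; python3 s.py
python3 -m creep '[0,0,0,-0.125,0,0,0,-0.25,0,0,0,-0.375,0,0,0,-0.5,0,0,0,-0.6,0,0,0,-0.6,0,0,0,-0.6]'>/dev/null; python3 s.py
```

```text
t 4.8833 q [-1.162  0.196  1.788 -0.228  1.136 -2.541] tcp [ 164.6 -509.   296.1] z [-0.176 -0.11  -0.978] y [ 0.086  0.988 -0.127] az 85.0 F [-0.1 -0.3 -0.1] w 87.7
t 5.4667 q [-1.175  0.257  1.71  -0.197  1.27  -1.981] tcp [ 163.5 -509.5  295.2] z [-0.206  0.01  -0.978] y [ 0.629  0.768 -0.125] az 50.7 F [-0.6 -0.3 -0.7] w 87.8
t 6.05 q [-1.218  0.3    1.652 -0.114  1.366 -1.462] tcp [ 163.4 -508.7  294.8] z [-0.165  0.125 -0.978] y [ 0.951  0.282 -0.124] az 16.5 F [-0.3 -0.4 -0. ] w 88.1
```

The tilt stays in the commanded pose (mirrored excess spin gives a right lean), so one lean can serve every grasp. From this I get the wrist length: d ≈ 307 mm. Now I check the real gate edge in the pictures.

```bash
python3 - <<'E'
from h import *
im,d,P=cloud("scene"); a=im[...,::-1].copy()
im2,d2,P2=cloud("top"); b=im2[...,::-1].copy()
for n,I in (("scene",a),("top",b)):
    for (x,y),c in (((200,-50),(0,255,0)),((160,-90),(0,0,255))):
        q=[proj(n,(x,y,z)) for z in (0,300,600,900)]
        for p0,p1 in zip(q,q[1:]): cv2.line(I,tuple(int(v) for v in p0),tuple(int(v) for v in p1),c,1)
cv2.imwrite("pics/gate.png",np.hstack([a[0:300,340:640],b[150:400,100:400][:300].copy() if 0 else cv2.copyMakeBorder(b[150:400,100:400],0,50,0,0,cv2.BORDER_CONSTANT)]))
x,y,z=P2[...,0],P2[...,1],P2[...,2]; s=((x-200)+(y+50))*.7071; p=((x-200)-(y+50))*.7071
print(np.histogram(s[(abs(p)<10)&(z>850)],bins=np.arange(-80,60,10)))
x,y,z=P[...,0],P[...,1],P[...,2]; s=((x-200)+(y+50))*.7071; p=((x-200)-(y+50))*.7071
print(np.histogram(s[(abs(p)<10)&(z>100)],bins=np.arange(-80,60,10)))
E
```

```text
(array([ 130,  124,  908, 1026,  939,  865,  826,  597,  354,  399,  393,
        266,  342]), array([-80, -70, -60, -50, -40, -30, -20, -10,   0,  10,  20,  30,  40,
        50]))
(array([  0,   0, 257, 463, 499, 508, 533, 734, 265, 361, 373, 296, 428]), array([-80, -70, -60, -50, -40, -30, -20, -10,   0,  10,  20,  30,  40,
        50]))
```

View pics/gate.png

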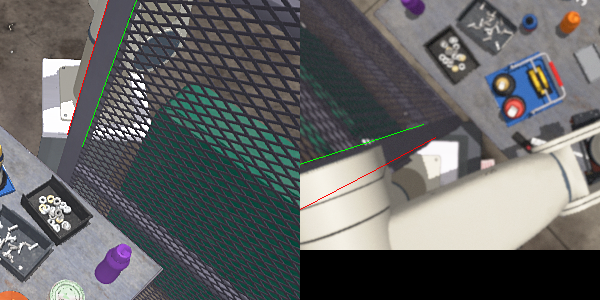

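```bash
python3 - <<'E'
from h import *
o=get_obs(); print(o["joint_torque"].round(2),o["qvel"].round(3),o["qpos"].round(3))
im,d,P=cloud("top"); x,y,z=P[...,0],P[...,1],P[...,2]; a=o["qpos"][0]
r=x*np.cos(a)+y*np.sin(a); l=-x*np.sin(a)+y*np.cos(a)
E_=np.array([160,-90]);print("post edge r,l",E_@[np.cos(a),np.sin(a)],E_@[-np.sin(a),np.cos(a)])
for r0 in range(100,320,20):
    m=(abs(r-r0)<10)&(l>20)&(l<165)&(z>300)&(z<1250)&(y<x-265)
    if m.sum(): print(r0,m.sum(),"lat",np.percentile(l[m],[1,99]).round(),"z",z[m].min().round(),z[m].max().round())
E
```

```text
[-2.000e-01 -4.795e+01 -2.867e+01 -4.200e-01  7.600e-01 -3.000e-02] [ 0.006 -0.     0.001  0.002  0.003  0.016] [-1.217  0.3    1.653 -0.114  1.366 -1.461]
post edge r,l 139.86064074414315 118.90753201810946
140 214 lat [126. 159.] z 538.0 908.0
160 935 lat [ 86. 159.] z 581.0 912.0
180 1713 lat [ 62. 159.] z 649.0 912.0
200 2180 lat [ 51. 158.] z 718.0 907.0
220 2830 lat [ 36. 157.] z 776.0 894.0
240 901 lat [22. 72.] z 752.0 862.0
260 901 lat [21. 72.] z 745.0 849.0
280 820 lat [21. 72.] z 736.0 834.0
300 764 lat [21. 72.] z 720.0 820.0
```

No joint torque while overlapping the visible post, so the solid edge is the stated one (0.20, −0.05). A 45° right lean keeps the upper arm clear of it. I'll build the lean by over-reaching outward, away from the gate: first cancel the stray tilt in the closing axis, then tilt across it.

```bash
cat >> s.py <<'E'
D=R.T@[0,0,-1]; a=o["qpos"][0]; print("   D",D.round(3),"phi",(np.degrees(np.arctan2(R[1,1],R[0,1])-a)).round(1),"r",np.hypot(*o["ee_pos"][:2]).round(),"tau1",o["joint_torque"][0].round(2))
E
python3 -m creep '[0,-0.02,0.02,-0.125,0,-0.05,0.04,-0.25,0,-0.08,0.06,-0.375,0,-0.11,0.08,-0.5,0,-0.14,0.1,-0.625,0,-0.17,0.1,-0.75,0,-0.2,0.1,-0.875,0,-0.23,0.1,-1.0,0,-0.26,0.1,-1.125,0,-0.29,0.1,-1.25]'>/dev/null; python3 s.py
python3 -m creep '[0,-0.03,0,-0.125,0,-0.06,0,-0.25,0,-0.09,0,-0.375,0,-0.1,0,-0.44,0,-0.1,0,-0.44]' >/dev/null; python3 s.py
python3 -m creep '[0,-0.03,0,0,0.01,-0.06,0,0,0.015,-0.09,0,0,0.02,-0.12,0,0,0.02,-0.15,0,0,0.02,-0.15,0,0]' >/dev/null; python3 s.py
```

```text
t 7.0333 q [-1.42   0.745  0.727  0.101  1.854 -0.42 ] tcp [ 163.8 -799.5  394.3] z [ 0.068  0.196 -0.978] y [ 0.561 -0.818 -0.125] az -55.6 F [ 1.2 -1.5 -0.6] w 87.8
   D [-0.166  0.125  0.978] phi 25.8 r 816.0 tau1 0.18
t 7.45 q [-1.459  0.979  0.296  0.177  1.996  0.022] tcp [ 162.9 -900.   390.6] z [ 0.144  0.151 -0.978] y [ 0.161 -0.979 -0.127] az -80.7 F [ 0.3 -0.5 -0.6] w 87.7
   D [-0.165  0.127  0.978] phi 2.9 r 915.0 tau1 0.3
t 7.95 q [-1.456  1.11   0.088  0.184  2.037  0.037] tcp [ 171.6 -940.   363.4] z [ 0.151  0.117 -0.982] y [ 0.16  -0.983 -0.093] az -80.8 F [ 0.4 -0.9 -0.3] w 88.0
   D [-0.167  0.093  0.982] phi 2.6 r 956.0 tau1 0.54
```

```bash

python3 -m creep '[0.006,-0.039,0.014,0,0.012,-0.078,0.028,0,0.018,-0.117,0.042,0,0.024,-0.156,0.056,0,0.03,-0.195,0.07,0,0.036,-0.234,0.084,0,0.042,-0.273,0.098,0,0.048,-0.312,0.112,0,0.054,-0.351,0.126,0,0.06,-0.39,0.14,0]' >/dev/null; python3 s.py
```

```text
t 8.7833 q [-1.451  1.111  0.087  0.185  2.007  0.044] tcp [ 177.7 -948.6  362.2] z [ 0.157  0.089 -0.984] y [ 0.153 -0.986 -0.064] az -81.2 F [ 0.  -0.8 -0.1] w 87.7
   D [-0.169  0.064  0.984] phi 2.0 r 965.0 tau1 -0.03
```

```bash

python3 -m creep '[0,0,0,-0.125,0,0,0,-0.25,0,0,0,-0.375,0,0,0,-0.5,0,0,0,-0.625,0,0,0,-0.75,0,0,0,-0.875,0,0,0,-1.0,0,0,0,-1.125,0,0,0,-1.25]' >/dev/null; python3 s.py
python3 -m creep '[0,-0.04,0,-0.125,0,-0.08,0,-0.22,0,-0.12,0,-0.22,0,-0.16,0,-0.22]' >/dev/null; python3 s.py
python3 -m creep '[0.006,-0.04,0,0,0.012,-0.08,0,0,0.018,-0.12,0,0,0.024,-0.16,0,0]' >/dev/null; python3 s.py
python3 -m creep '[0,-0.03,0.028,0,0,-0.06,0.056,0,0,-0.09,0.084,0,0,-0.12,0.112,0]' >/dev/null; python3 s.py
```

```text
t 9.6167 q [-1.435  0.868  0.563  0.115  1.57   1.251] tcp [ 177.4 -948.5  362.5] z [ 0.133 -0.122 -0.984] y [-0.89  -0.451 -0.064] az -153.2 F [ 0.3 -0.2 -0.3] w 87.8
   D [-0.169  0.064  0.984] phi -70.9 r 965.0 tau1 -0.54
t 9.95 q [-1.443  1.136  0.096  0.086  1.737  1.475] tcp [  171.2 -1033.3   333.7] z [ 0.105 -0.159 -0.982] y [-0.967 -0.248 -0.064] az -165.6 F [-0.1 -0.1 -4.3] w 87.5
   D [-0.179  0.064  0.982] phi -82.9 r 1047.0 tau1 0.78
t 10.2833 q [-1.442  1.157  0.086  0.086  1.671  1.47 ] tcp [  175.2 -1055.2   320.6] z [ 0.113 -0.211 -0.971] y [-0.966 -0.251 -0.058] az -165.4 F [-0.5 -0.4 -0.9] w 88.1
   D [-0.232  0.058  0.971] phi -82.8 r 1070.0 tau1 -0.25
t 10.6167 q [-1.454  1.11   0.086  0.089  1.684  1.464] tcp [  163.4 -1051.8   369.7] z [ 0.118 -0.245 -0.962] y [-0.967 -0.25  -0.055] az -165.5 F [-0.5 -0.5  0. ] w 87.8
   D [-0.266  0.055  0.962] phi -82.2 r 1064.0 tau1 0.3
```

```bash

python3 -m creep '[0.006,-0.04,0,0,0.012,-0.08,0,0,0.018,-0.12,0,0,0.024,-0.16,0,0]' >/dev/null
python3 -m creep '[0.006,-0.04,0,0,0.012,-0.08,0,0,0.018,-0.12,0,0,0.024,-0.16,0,0]' >/dev/null; python3 s.py
python3 -m creep '[0.006,-0.04,0.01,0,0.012,-0.08,0.02,0,0.018,-0.12,0.03,0,0.024,-0.16,0.04,0]' >/dev/null
python3 -m creep '[0.006,-0.04,0.01,0,0.012,-0.08,0.02,0,0.018,-0.12,0.03,0,0.024,-0.16,0.04,0]' >/dev/null; python3 s.py
python3 -m creep '[0.006,-0.04,0.02,0,0.012,-0.08,0.04,0,0.018,-0.12,0.06,0,0.024,-0.16,0.08,0]' >/dev/null
python3 -m creep '[0.006,-0.04,0.02,0,0.012,-0.08,0.04,0,0.018,-0.12,0.06,0,0.024,-0.16,0.08,0]' >/dev/null; python3 s.py
```

```text
t 11.2833 q [-1.449  1.177  0.086  0.088  1.555  1.463] tcp [  172.8 -1090.8   309.2] z [ 0.126 -0.304 -0.944] y [-0.967 -0.248 -0.049] az -165.6 F [-0.5 -0.5 -0.2] w 88.0
   D [-0.325  0.049  0.944] phi -82.6 r 1104.0 tau1 -0.02
t 11.95 q [-1.446  1.183  0.087  0.088  1.479  1.465] tcp [  178.5 -1112.    309.6] z [ 0.134 -0.367 -0.92 ] y [-0.968 -0.246 -0.043] az -165.8 F [-0.1  0.2 -0.2] w 87.7
   D [-0.389  0.043  0.92 ] phi -82.9 r 1126.0 tau1 -0.0
t 12.6167 q [-1.444  1.15   0.087  0.087  1.444  1.47 ] tcp [  181.9 -1120.9   351.7] z [ 0.142 -0.429 -0.892] y [-0.969 -0.243 -0.037] az -165.9 F [-0.1  0.8  0.1] w 87.7
   D [-0.45   0.037  0.892] phi -83.2 r 1136.0 tau1 -0.01
```

```bash

python3 -m creep '[0.006,-0.04,0.015,0,0.012,-0.08,0.03,0,0.018,-0.12,0.045,0,0.024,-0.16,0.06,0]' >/dev/null
python3 -m creep '[0.006,-0.04,0.015,0,0.012,-0.08,0.03,0,0.018,-0.12,0.045,0,0.024,-0.16,0.06,0]' >/dev/null
python3 -m creep '[0.006,-0.04,0.015,0,0.012,-0.08,0.03,0,0.018,-0.12,0.045,0,0.024,-0.16,0.06,0]' >/dev/null
python3 -m creep '[0.006,-0.04,0.015,0,0.012,-0.08,0.03,0,0.018,-0.12,0.045,0,0.024,-0.16,0.06,0]' >/dev/null; python3 s.py
python3 -m creep '[0.006,-0.04,0.015,0,0.012,-0.08,0.03,0,0.018,-0.12,0.045,0,0.024,-0.16,0.06,0]' >/dev/null
python3 -m creep '[0.006,-0.04,0.015,0,0.012,-0.08,0.03,0,0.018,-0.12,0.045,0,0.024,-0.16,0.06,0]' >/dev/null
python3 -m creep '[0.006,-0.04,0.015,0,0.012,-0.08,0.03,0,0.018,-0.12,0.045,0,0.024,-0.16,0.06,0]' >/dev/null
python3 -m creep '[0.006,-0.04,0.015,0,0.012,-0.08,0.03,0,0.018,-0.12,0.045,0,0.024,-0.16,0.06,0]' >/dev/null; python3 s.py
```

```text
t 13.95 q [-1.44   1.14   0.087  0.087  1.322  1.474] tcp [  189.5 -1152.    382.3] z [ 0.156 -0.542 -0.826] y [-0.971 -0.238 -0.027] az -166.2 F [ 0.5  0.  -0.5] w 88.0
   D [-0.563  0.027  0.826] phi -83.7 r 1167.0 tau1 0.0
t 15.2833 q [-1.437  1.135  0.087  0.086  1.198  1.477] tcp [  195.4 -1181.3   410.8] z [ 0.167 -0.642 -0.748] y [-0.973 -0.231 -0.019] az -166.6 F [-1.2 -0.6 -0.3] w 87.6
   D [-0.663  0.019  0.748] phi -84.3 r 1197.0 tau1 0.01
```

```bash

python3 -m creep '[0.006,-0.04,0.015,0,0.012,-0.08,0.03,0,0.018,-0.12,0.045,0,0.024,-0.16,0.06,0]' >/dev/null
python3 -m creep '[0.006,-0.04,0.015,0,0.012,-0.08,0.03,0,0.018,-0.12,0.045,0,0.024,-0.16,0.06,0]' >/dev/null; python3 s.py
python3 -m creep '[0,0.04,0,0.1,0,0.08,0,0.2,0,0.12,0,0.3,0,0.16,0,0.4,0,0.2,0,0.5,0,0.24,0,0.6,0,0.28,0,0.7,0,0.32,0,0.8,0,0.36,0,0.9,0,0.38,0,1.0]' >/dev/null; python3 s.py
python3 -m creep '[0,0.03,0,0.1,0,0.06,0,0.2,0,0.09,0,0.3,0,0.12,0,0.4,0,0.14,0,0.5,0,0.16,0,0.6,0,0.16,0,0.7,0,0.16,0,0.8,0,0.16,0,0.8]' >/dev/null; python3 s.py
```

```text
t 15.95 q [-1.436  1.135  0.087  0.086  1.138  1.478] tcp [  197.9 -1194.7   424.4] z [ 0.171 -0.687 -0.706] y [-0.974 -0.228 -0.015] az -166.8 F [ 1.1  0.  -0.1] w 87.9
   D [-0.708  0.015  0.706] phi -84.5 r 1211.0 tau1 0.01
t 16.7833 q [-1.601  0.525  1.21   0.798  1.249  0.109] tcp [ 197.5 -817.6  425.5] z [ 0.673 -0.225 -0.705] y [-0.33  -0.944 -0.014] az -109.3 F [ 0.3 -0.3 -0.8] w 88.0
   D [-0.709  0.014  0.705] phi -17.5 r 841.0 tau1 1.12
t 17.5333 q [-1.582  0.549  1.174  0.697  1.795 -0.441] tcp [ 198.5 -660.7  424.4] z [ 0.629  0.326 -0.706] y [ 0.447 -0.894 -0.014] az -63.5 F [ 0.6  0.1 -0.6] w 88.0
   D [-0.708  0.014  0.706] phi 27.2 r 690.0 tau1 0.01
```

The tool now leans 45° right with a horizontal closing axis along the carrier's x. Next is a standoff at the red can and a check with the wrist camera.

```bash

python3 -m creep '[0,0.03,-0.02,0,0,0.06,-0.04,0,0,0.095,-0.06,0,0.003,0.13,-0.08,0,0.006,0.165,-0.1,0,0.009,0.2,-0.12,0,0.012,0.235,-0.14,0,0.015,0.265,-0.16,0,0.016,0.29,-0.18,0,0.0165,0.298,-0.19,0]' >/dev/null
python3 -m creep '[0,0,0,0,0,0,0,0]' >/dev/null; python3 s.py
python3 - <<'E'
from h import *
im,d,P=cloud("wrist"); a=im[...,::-1].copy()
k=cams.get_calibration("wrist"); o=get_obs(); R=Rn.from_rotvec(o["orientation"]).as_matrix(); M=k["mount"]
def pw(X):
    c=M[:3,:3].T@(R.T@(np.array(X,float)-o["ee_pos"])-M[:3,3]); p=k["mtx"]@c; return tuple(int(v) for v in p[:2]/p[2])
for X in ((266,-336,213),(334,-302,170),(266,-336,10),(319,-359,88)): 
    print(pw(X)); cv2.circle(a,pw(X),4,(0,255,0),1)
cv2.imwrite("pics/w1.png",a); print("mount",M.round(2))
x,y,z=P[...,0],P[...,1],P[...,2]
for nm,c,l,h in (("red",(266,-336),196,222),("redbody",(266,-336),60,140),("gold",(334,-302),155,180),("goldb",(334,-302),60,140)):
    m=(np.hypot(x-c[0],y-c[1])<45)&(z>l)&(z<h)
    if m.sum()>10: q=P[m][:,:2].astype(np.float32); print(nm,m.sum(),cv2.minEnclosingCircle(q),np.percentile(z[m],98))
E
```

```text
t 18.5333 q [-1.555  0.309  2.038  0.722  1.295 -0.822] tcp [ 214.5 -363.2  235.1] z [ 0.631  0.321 -0.706] y [ 0.441 -0.897 -0.014] az -63.8 F [-0.3 -1.1  0. ] w 87.5
   D [-0.708  0.014  0.706] phi 25.3 r 422.0 tau1 0.21
(316, 183)
(317, 141)
(319, 265)
(356, 214)
mount [[   0.     -0.96   -0.27   74.46]
 [   1.      0.      0.     -0.37]
 [  -0.     -0.27    0.96 -160.65]
 [   0.      0.      0.      1.  ]]
red 2466 ((264.0007019042969, -335.16650390625), 24.357349395751953) 213.4179093195279
redbody 1166 ((262.938232421875, -335.4393005371094), 28.81319236755371) 139.13531019987028
gold 949 ((331.2011413574219, -300.64874267578125), 18.50798988342285) 170.11935921591083
goldb 77 ((332.68878173828125, -299.76861572265625), 25.236669540405273) 139.653824275286
```

View pics/w1.png

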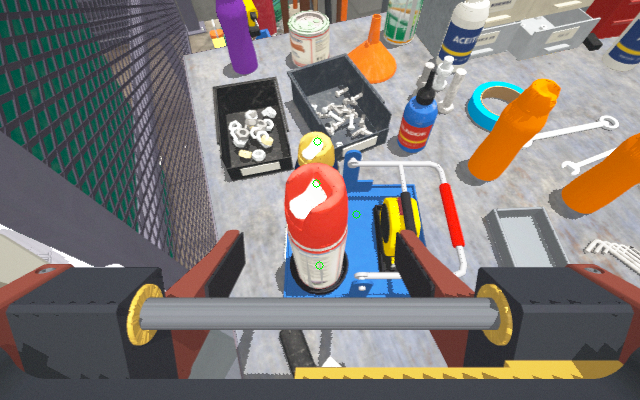

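Red can (317,195) is centred between the fingers; gold at (316,143), tape (400,225), grip (453,213). Approach and grip.

```bash

python3 -m creep '[0.013,0.007,-0.015,0,0.026,0.014,-0.03,0,0.039,0.021,-0.045,0,0.05,0.027,-0.058,0,0.058,0.031,-0.067,0,0.0625,0.0337,-0.0725,0,0.0625,0.0337,-0.0725,0,0.0625,0.0337,-0.0725,0]'; python3 s.py
python3 -m creep '[0,0,0,0,0,0,0,0,0,0,0,0,0,0,0,0,0,0,0,0,0,0,0,0,0,0,0,0]' 0; python3 s.py
```

```text
t: 19.25
ee_pos: [277.1, -329.2, 162.3]
orientation: [-2.67, -0.616, -1.104]
ft_force: [-0.1, -0.3, -0.3]
width: 87.6
grasp_force: 0.0
t 19.25 q [-1.41   0.421  2.128  0.865  1.088 -0.907] tcp [ 277.1 -329.2  162.3] z [ 0.631  0.323 -0.706] y [ 0.443 -0.896 -0.014] az -63.7 F [-0.1 -0.3 -0.3] w 87.6
   D [-0.708  0.014  0.706] phi 17.1 r 430.0 tau1 0.44
t: 19.83
ee_pos: [276.9, -328.4, 162.2]
orientation: [-2.67, -0.615, -1.104]
ft_force: [-0.7, 0.5, 0.9]
width: 51.1
grasp_force: 29.9
t 19.8333 q [-1.41   0.421  2.13   0.865  1.088 -0.908] tcp [ 276.9 -328.4  162.2] z [ 0.631  0.323 -0.706] y [ 0.443 -0.896 -0.015] az -63.7 F [-0.7  0.5  0.9] w 51.1
   D [-0.708  0.015  0.706] phi 17.1 r 430.0 tau1 0.15
```

```bash

python3 -m creep '[0,0,0.01,0,0,0,0.03,0,0,0,0.055,0,0,0,0.08,0,0,0,0.105,0,0,0,0.125,0,0,-0.01,0.135,0,0,-0.025,0.14,0,-0.001,-0.045,0.14,0,-0.002,-0.07,0.14,0]' >/dev/null; python3 s.py
python3 -m creep '[-0.001,-0.028,0,0,-0.002,-0.056,0,0,-0.004,-0.084,0,0,-0.006,-0.112,0,0,-0.008,-0.14,0,0,-0.01,-0.168,0,0,-0.011,-0.196,0,0,-0.012,-0.224,0,0,-0.013,-0.248,0,0,-0.013,-0.264,0,0]' >/dev/null; python3 s.py
python3 -m creep '[0,0,-0.02,0,0,0,-0.05,0,0,0,-0.08,0,0,0,-0.11,0,0,0,-0.13,0,0,0,-0.14,0,0,0,-0.145,0,0,0,-0.149,0,0,0,-0.149,0]'; python3 s.py
```

```text
t 20.6667 q [-1.436  0.26   1.902  0.749  1.371 -0.625] tcp [ 274.7 -398.   303.1] z [ 0.63   0.323 -0.706] y [ 0.444 -0.896 -0.014] az -63.7 F [ 0.3 -0.1 -2. ] w 51.4
   D [-0.708  0.014  0.706] phi 18.6 r 484.0 tau1 0.56
t 21.5 q [-1.5    0.646  1.28   0.709  1.585 -0.508] tcp [ 261.4 -663.9  301.9] z [ 0.63   0.323 -0.706] y [ 0.442 -0.897 -0.016] az -63.7 F [ 0.2  0.1 -1.1] w 51.1
   D [-0.708  0.016  0.706] phi 22.2 r 714.0 tau1 -0.01
t: 22.25
ee_pos: [262.0, -662.6, 153.5]
orientation: [-2.67, -0.616, -1.104]
ft_force: [0.8, -0.1, -1.8]
width: 51.4
grasp_force: 29.9
t 22.25 q [-1.499  0.8    1.356  0.722  1.411 -0.661] tcp [ 262.  -662.6  153.5] z [ 0.631  0.323 -0.706] y [ 0.443 -0.896 -0.014] az -63.7 F [ 0.8 -0.1 -1.8] w 51.4
   D [-0.708  0.014  0.706] phi 22.2 r 712.0 tau1 0.02
```

```bash

python3 -m creep '[0,0,-0.001,0,0,0,-0.001,0]' | grep -E 'ee_pos|force'; python3 -m creep '[0,0,-0.001,0,0,0,-0.001,0]' | grep -E 'ee_pos|force'
```

```text
ee_pos: [262.0, -663.0, 153.4]
ft_force: [-0.1, 0.4, -1.7]
grasp_force: 29.9
ee_pos: [262.1, -662.9, 152.3]
ft_force: [-0.4, -0.6, 1.9]
grasp_force: 30.0
```

```bash

python3 -m creep '[0,0,0,0,0,0,0,0,0,0,0,0,-0.005,-0.0025,0.0055,0,-0.02,-0.01,0.022,0,-0.035,-0.018,0.039,0,-0.05,-0.025,0.056,0,-0.063,-0.032,0.071,0,-0.063,-0.032,0.071,0]' 1 | grep -E 'ee_pos|force|width'
python3 - <<'E'
from h import *
im,d,P=cloud("scene"); x,y,z=P[...,0],P[...,1],P[...,2]
m=(np.hypot(x-250,y+670)<60)&(z>188)&(z<220); print(m.sum(),P[m].min(0),P[m].max(0))
cv2.imwrite("pics/s2.png",im[60:360,100:500][...,::-1])
E
python3 -m creep '[0.003,0.02,0.01,0,0.01,0.06,0.02,0,0.02,0.1,0.02,0,0.03,0.14,0.02,0,0.04,0.18,0.02,0,0.05,0.22,0.02,0,0.06,0.26,0.02,0,0.07,0.3,0.01,0,0.078,0.335,0,0,0.0825,0.368,-0.02,0]' >/dev/null
python3 -m creep '[0,0,-0.02,0,0,0,-0.038,0,0,0,-0.038,0,0,0,-0.038,0]' >/dev/null; python3 s.py
```

```text
ee_pos: [196.3, -697.3, 225.8]
ft_force: [0.2, -0.9, -0.2]
width: 87.9
grasp_force: 0.0
244 [ 228.59195991 -693.67278804  188.05782376] [ 276.59089463 -648.19475355  208.30145316]
t 24.55 q [-1.398  0.417  2.132  0.871  1.086 -0.899] tcp [ 281.6 -325.   163.5] z [ 0.63   0.326 -0.705] y [ 0.444 -0.896 -0.018] az -63.7 F [-0.6 -0.1 -0.5] w 87.5
   D [-0.709  0.018  0.705] phi 16.4 r 430.0 tau1 0.17
```

View pics/s2.png

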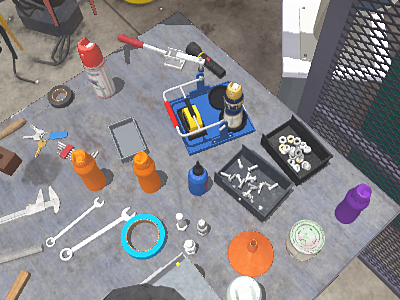

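Red stands upright on the bench at crop (95,70) and the left cup is empty. Advance on the gold can in two parts, watching for gate contact.

```bash

python3 -m creep '[0.01,0.005,-0.011,0,0.02,0.0095,-0.022,0,0.03,0.0145,-0.033,0,0.04,0.019,-0.044,0,0.04,0.019,-0.044,0,0.04,0.019,-0.044,0]' >/dev/null; python3 s.py
python3 -m creep '[0.006,0.003,-0.006,0,0.012,0.006,-0.013,0,0.018,0.009,-0.02,0,0.023,0.011,-0.025,0,0.023,0.011,-0.025,0,0.023,0.011,-0.025,0]' >/dev/null; python3 s.py
```

```text
t 25.05 q [-1.298  0.505  2.159  0.995  0.975 -0.974] tcp [ 321.7 -307.2  120.5] z [ 0.63   0.324 -0.705] y [ 0.444 -0.896 -0.015] az -63.6 F [-0.4  0.3 -0.6] w 88.0
   D [-0.709  0.015  0.705] phi 10.7 r 445.0 tau1 0.59
t 25.55 q [-1.238  0.563  2.167  1.08   0.919 -1.028] tcp [ 344.6 -295.8   94.7] z [ 0.63   0.324 -0.705] y [ 0.444 -0.896 -0.016] az -63.7 F [ 0.6 -1.2  0.2] w 87.6
   D [-0.709  0.016  0.705] phi 7.3 r 454.0 tau1 0.29
```

```bash

python3 -m creep '[0,0,0,0,0,0,0,0,0,0,0,0,0,0,0,0,0,0,0,0,0,0,0,0,0,0,0.003,0,0,0,0.01,0,0,0,0.025,0,0,0,0.045,0]' 0 | grep -E 'ee_pos|force|width'
python3 -m creep '[0,0,0.025,0,0,0,0.05,0,0,0,0.075,0,0,0,0.095,0,-0.01,-0.02,0.095,0,-0.022,-0.045,0.095,0,-0.034,-0.07,0.095,0,-0.046,-0.095,0.095,0,-0.06,-0.123,0.095,0,-0.073,-0.15,0.095,0]' >/dev/null; python3 s.py
python3 -m creep '[-0.013,-0.027,0,0,-0.026,-0.054,0,0,-0.039,-0.081,0,0,-0.052,-0.108,0,0,-0.063,-0.13,0,0,-0.07,-0.143,0,0,-0.0715,-0.147,0,0,-0.0715,-0.147,-0.02,0,-0.0715,-0.147,-0.05,0,-0.0715,-0.147,-0.08,0]' >/dev/null; python3 s.py
python3 -m creep '[0,0,-0.025,0,0,0,-0.045,0,0,0,-0.06,0,0,0,-0.066,0,0,0,-0.068,0,0,0,-0.068,0,0,0,-0.068,0]' | grep -E 'ee_pos|force|width'
```

```text
ee_pos: [344.1, -295.6, 140.1]
ft_force: [-0.5, 0.1, -0.9]
width: 50.4
grasp_force: 30.0
t 27.2167 q [-1.456  0.423  1.847  0.758  1.303 -0.712] tcp [ 270.4 -447.2  235.5] z [ 0.63   0.323 -0.706] y [ 0.443 -0.896 -0.015] az -63.7 F [ 0.8 -0.2 -1.1] w 49.9
   D [-0.708  0.015  0.706] phi 19.7 r 523.0 tau1 1.29
t 28.05 q [-1.581  0.707  1.548  0.693  1.378 -0.777] tcp [ 200.1 -593.1  155.3] z [ 0.63   0.322 -0.707] y [ 0.443 -0.896 -0.013] az -63.7 F [-0.5  0.1 -2.3] w 49.9
   D [-0.707  0.013  0.707] phi 26.9 r 626.0 tau1 -0.18
ee_pos: [200.0, -593.9, 88.3]
ft_force: [0.6, -0.2, -1.7]
width: 50.2
grasp_force: 30.0
```

```bash

python3 -m creep '[0,0,-0.001,0,0,0,-0.0025,0,0,0,-0.0025,0]' | grep -E 'ee_pos|_force'; python3 -m creep '[0,0,-0.001,0,0,0,-0.001,0]' | grep -E 'ee_pos|_force';python3 -m creep '[0,0,-0.0005,0,0,0,-0.0005,0]' | grep -E 'ee_pos|_force'
```

```text
ee_pos: [200.0, -593.7, 85.2]
ft_force: [0.1, -0.1, 0.0]
grasp_force: 30.0
ee_pos: [200.2, -593.7, 85.1]
ft_force: [-0.0, 1.4, 7.1]
grasp_force: 30.0
ee_pos: [200.2, -593.7, 85.1]
ft_force: [-1.8, 1.4, 9.9]
grasp_force: 30.0
```

```bash

python3 -m creep '[0,0,0.001,0,0,0,0.001,0,0,0,0.001,0,0,0,0.001,0,-0.005,-0.0025,0.0065,0,-0.02,-0.01,0.023,0,-0.035,-0.018,0.04,0,-0.05,-0.025,0.057,0,-0.063,-0.032,0.072,0,-0.063,-0.032,0.072,0]' 0.8 | grep -E 'ee_pos|force|width'
python3 -m creep '[0,0,0.03,0,0.02,0.014,0.05,0,0.04,0.03,0.05,0,0.06,0.048,0.05,0,0.08,0.064,0.05,0,0.1,0.08,0.05,0,0.12,0.096,0.05,0,0.14,0.112,0.04,0,0.16,0.128,0.02,0,0.176,0.141,0,0]' 0.3 >/dev/null
python3 -m creep '[0,0,-0.006,0,0,0,-0.006,0]'>/dev/null;python3 s.py
python3 - <<'E'
from h import *
im,d,P=cloud("wrist"); cv2.imwrite("pics/w2.png",im[...,::-1]); x,y,z=P[...,0],P[...,1],P[...,2]
hsv=cv2.cvtColor(im,cv2.COLOR_RGB2HSV); H,S,V=[hsv[...,i].astype(int) for i in range(3)]
cx=np.array([.448,-.894]);cy=np.array([.894,.448]);O=np.array([318.9,-358.5])
X=(P[...,:2]-O)@cx; Y=(P[...,:2]-O)@cy
m=((H<8)|(H>172))&(S>130)&(z>60)&(z<120)&(abs(X-110)<30)&(abs(Y)<60)
q=P[m]; print("grip",m.sum(),"X",np.percentile(X[m],[2,50,98]).round(1),"Y",np.percentile(Y[m],[1,50,99]).round(1),"z",np.percentile(z[m],[2,50,98]).round(1)); w=np.linalg.svd(q[:,:2]-q[:,:2].mean(0),full_matrices=False)[2][0]; print(np.degrees(np.arctan2(w[1],w[0])))
m=(H>18)&(H<38)&(S>120)&(z>40)&(z<110)&(abs(X-60)<40)&(abs(Y)<60); print("tape",m.sum(),"X",np.percentile(X[m],[2,50,98]).round(1),"Y",np.percentile(Y[m],[1,50,99]).round(1),"z",np.percentile(z[m],[2,50,98]).round(1))
m=(z>66)&(z<80)&(abs(X-60)<40)&(abs(Y)<60); print("tapeall","X",np.percentile(X[m],[2,50,98]).round(1),"Y",np.percentile(Y[m],[1,50,99]).round(1))
T=np.array([410,-577]); m=(np.hypot(x-T[0],y-T[1])<95)&(z>18)&(z<34); print("tray",m.sum(),cv2.minAreaRect(P[m][:,:2].astype(np.float32)))
# cans on bench
im,d,P=cloud("top"); x,y,z=P[...,0],P[...,1],P[...,2]
for c,l in (((252,-671),185),((188,-598),140)):
    m=(np.hypot(x-c[0],y-c[1])<45)&(z>l)&(z<l+30); print(m.sum(), cv2.minEnclosingCircle(P[m][:,:2].astype(np.float32)) if m.sum() else '')
E
```

```text
ee_pos: [134.5, -628.5, 158.2]
ft_force: [0.4, -0.2, 0.4]
width: 70.0
grasp_force: 0.0
t 31.05 q [-1.39   0.61   1.785  0.82   1.186 -0.768] tcp [ 313.4 -482.   147.1] z [ 0.629  0.327 -0.705] y [ 0.445 -0.895 -0.019] az -63.6 F [-0.4 -0.4  0.1] w 26.2
   D [-0.709  0.019  0.705] phi 16.1 r 575.0 tau1 1.22
grip 1227 X [103.1 109.1 114.9] Y [-39.1  -4.5  38.6] z [85.6 89.9 91.8]
-153.35805821032815
tape 1556 X [42.1 63.7 74.7] Y [-26.   -4.   36.5] z [46.1 74.2 86.8]
tapeall X [41.9 65.5 75.2] Y [-14.5   3.6  31.2]
tray 1406 ((413.391357421875, -574.4736328125), (105.0168228149414, 72.53617858886719), 28.66956901550293)
213 ((247.58489990234375, -666.65478515625), 24.521766662597656)
4 ((197.68077087402344, -609.667236328125), 5.983027458190918)
```

View pics/w2.png

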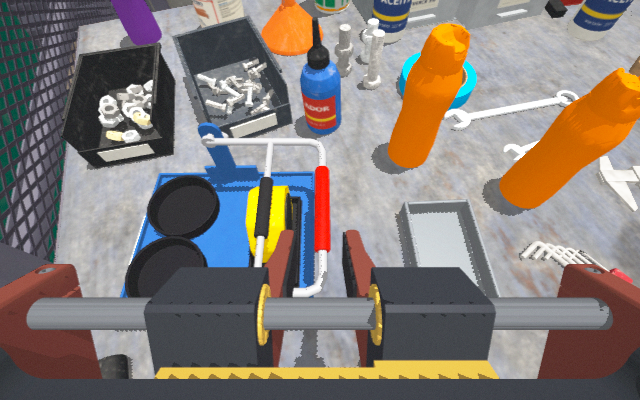

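Both cups empty; red grip at (322,208) runs parallel to the pads and between the fingers, tape at (267,222), tray (450,240). Pinch the grip.

```bash

python3 -m creep '[0.015,0.007,-0.017,0,0.03,0.0145,-0.034,0,0.045,0.022,-0.051,0,0.055,0.0265,-0.06,0,0.0618,0.03,-0.0676,0,0.0618,0.03,-0.0676,0,0.0618,0.03,-0.0676,0]' >/dev/null; python3 s.py
python3 -m creep '[0,0,0,0,0,0,0,0,0,0,0,0,0,0,0,0]' 0; python3 s.py
```

```text
t 31.7333 q [-1.278  0.707  1.818  0.937  1.045 -0.833] tcp [ 374.7 -454.8   81.8] z [ 0.631  0.323 -0.706] y [ 0.443 -0.896 -0.014] az -63.7 F [-0.3 -0.5  0.5] w 26.2
   D [-0.708  0.014  0.706] phi 9.6 r 589.0 tau1 0.67
t: 32.07
ee_pos: [373.5, -453.4, 82.1]
orientation: [-2.668, -0.616, -1.103]
ft_force: [-6.1, 3.8, 4.6]
width: 12.0
grasp_force: 30.0
t 32.0667 q [-1.28   0.706  1.82   0.935  1.047 -0.833] tcp [ 373.5 -453.4   82.1] z [ 0.63   0.325 -0.705] y [ 0.444 -0.896 -0.016] az -63.6 F [-6.1  3.8  4.6] w 12.0
   D [-0.709  0.016  0.705] phi 9.7 r 587.0 tau1 1.52
```

```bash

python3 -m creep '[-0.0004,0.0008,0.0137,0,-0.0015,0.0031,0.0272,0,-0.0034,0.0068,0.0403,0,-0.006,0.012,0.0527,0,-0.0093,0.0186,0.0644,0,-0.0132,0.0264,0.075,0,-0.0177,0.0353,0.0844,0,-0.0227,0.0452,0.0926,0,-0.028,0.056,0.0992,0,-0.0337,0.0673,0.1044,0]'; python3 s.py
python3 -m creep '[-0.006,0.0119,0.0035,0,-0.0121,0.0241,0.0053,0,-0.0183,0.0364,0.0054,0,-0.0244,0.0486,0.0038,0,-0.0304,0.0605,0.0005,0,-0.0361,0.072,-0.0044,0,-0.0415,0.0828,-0.0108,0,-0.0465,0.0928,-0.0188,0,-0.0511,0.1018,-0.0281,0,-0.0551,0.1098,-0.0386,0]'; python3 s.py
```

```text
t: 32.9
ee_pos: [343.9, -393.7, 192.0]
orientation: [-2.681, -0.616, -1.118]
ft_force: [1.7, -12.4, 19.9]
width: 11.2
grasp_force: 30.0
t 32.9 q [-1.304  0.444  1.96   0.886  1.123 -0.747] tcp [ 343.9 -393.7  192. ] z [ 0.639  0.31  -0.704] y [ 0.436 -0.9    0.   ] az -64.1 F [  1.7 -12.4  19.9] w 11.2
   D [-0.71  -0.     0.704] phi 10.6 r 523.0 tau1 2.89
t: 33.73
ee_pos: [285.5, -276.1, 148.9]
orientation: [-2.669, -0.617, -1.106]
ft_force: [-0.4, 0.8, 3.6]
width: 12.0
grasp_force: 30.0
t 33.7333 q [-1.367  0.406  2.236  0.936  1.015 -0.977] tcp [ 285.5 -276.1  148.9] z [ 0.632  0.323 -0.705] y [ 0.444 -0.896 -0.013] az -63.7 F [-0.4  0.8  3.6] w 12.0
   D [-0.709  0.013  0.705] phi 14.7 r 397.0 tau1 0.46
```

```bash

python3 -m creep '[0,0,0,0,0,0,0,0,0,0,0,0,-0.005,-0.0025,0.0055,0,-0.02,-0.01,0.022,0,-0.035,-0.018,0.039,0,-0.05,-0.025,0.056,0,-0.063,-0.032,0.071,0,-0.063,-0.032,0.071,0]' 0.5 | grep -E 'ee_pos|force|width'
python3 s.py; python3 - <<'E'
from h import *
im,d,P=cloud("wrist"); cv2.imwrite("pics/w3.png",im[...,::-1]); 
def an(im,P,n):
    x,y,z=P[...,0],P[...,1],P[...,2]
    hsv=cv2.cvtColor(im,cv2.COLOR_RGB2HSV); H,S,V=[hsv[...,i].astype(int) for i in range(3)]
    cx=np.array([.448,-.894]);cy=np.array([.894,.448]);O=np.array([318.9,-358.5])
    X=(P[...,:2]-O)@cx; Y=(P[...,:2]-O)@cy
    m=((H<8)|(H>172))&(S>130)&(z>100)&(z<200)&(abs(X+100)<50)&(abs(Y)<50)
    if m.sum()>20: print(n,"grip",m.sum(),"X",np.percentile(X[m],[2,50,98]).round(1),"Y",np.percentile(Y[m],[1,50,99]).round(1),"z",np.percentile(z[m],[2,50,98]).round(1))
    m=(H>18)&(H<38)&(S>120)&(z>40)&(z<100)&(abs(X-60)<40)&(abs(Y)<60); print(n,"tape",m.sum(),"X",np.percentile(X[m],[2,50,98]).round(1),"Y",np.percentile(Y[m],[1,50,99]).round(1),"z",np.percentile(z[m],[2,50,98]).round(1))
an(im,P,"wrist"); im,d,P=cloud("scene"); an(im,P,"scene")
im,d,P=cloud("top"); an(im,P,"top")
E
```

```text
ee_pos: [221.7, -312.9, 220.9]
ft_force: [0.2, -1.0, 1.2]
width: 43.9
grasp_force: 0.0
t 34.4833 q [-1.536  0.269  2.151  0.75   1.227 -0.867] tcp [ 221.7 -312.9  220.9] z [ 0.631  0.317 -0.708] y [ 0.441 -0.897 -0.009] az -63.8 F [ 0.2 -1.   1.2] w 43.9
   D [-0.706  0.009  0.708] phi 24.2 r 383.0 tau1 -0.77
wrist grip 1046 X [-103.7  -97.6  -92.1] Y [-38.2  -4.2  39.8] z [139.9 144.3 146.1]
wrist tape 1689 X [40.8 54.3 74.2] Y [-25.3  -6.4  38.4] z [46.7 71.2 77.1]
scene grip 128 X [-99.1 -93.  -88.7] Y [-38.3   2.5  40.5] z [139.7 145.8 148.6]
scene tape 286 X [44.9 63.2 78.1] Y [-16.5  27.3  42. ] z [42.8 70.8 80.2]
top grip 105 X [-103.4  -98.   -93. ] Y [-36.    0.6  37.7] z [139.7 143.9 149.7]
top tape 239 X [38.4 54.4 73.2] Y [-26.6   3.4  40.2] z [45.8 71.5 79.6]
```

View pics/w3.png

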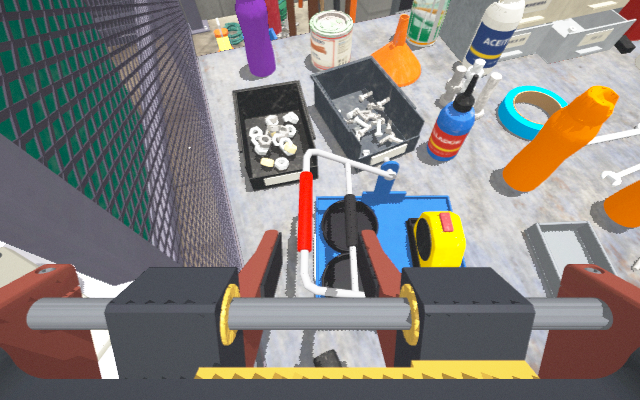

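The bail rests open at its stop (grip (306,212), X≈−98, z≈140), and the tape measure is free at (440,238). I'll grip the tape high and toward +y, so the leaned gripper body clears the right cheek and the open bail.

```bash

python3 -m creep '[0,0,0.03,0,0.005,-0.005,0.06,0,0.02,-0.025,0.06,0,0.035,-0.05,0.06,0,0.05,-0.075,0.06,0,0.065,-0.1,0.06,0,0.08,-0.115,0.045,0,0.089,-0.1155,0.01,0,0.089,-0.1155,-0.025,0,0.089,-0.1155,-0.05,0]' 0.8 >/dev/null
python3 -m creep '[0,0,-0.025,0,0,0,-0.04,0,0,0,-0.04,0,0,0,-0.04,0]' >/dev/null; python3 s.py
python3 - <<'E'
from h import *
im,d,P=cloud("wrist"); cv2.imwrite("pics/w4.png",im[...,::-1]); x,y,z=P[...,0],P[...,1],P[...,2]
cx=np.array([.448,-.894]);cy=np.array([.894,.448]);O=np.array([318.9,-358.5])
X=(P[...,:2]-O)@cx; Y=(P[...,:2]-O)@cy
for zz in (40,50,60,70,78):
    m=(abs(z-zz)<4)&(abs(X-58)<26)&(abs(Y-6)<45)
    if m.sum()>9: print(zz,m.sum(),"X",np.percentile(X[m],[1,99]).round(1),"Y",np.percentile(Y[m],[1,99]).round(1))
m=(z>90)&(z<125)&(abs(Y)>55)&(abs(Y)<100)&(X>-60)&(X<20)
for s in (-1,1):
    k=m&(np.sign(Y)==s)
    for x0 in (-40,-30,-20,-10,0,10):
        kk=k&(abs(X-x0)<5)
        if kk.sum()>4: print(s,x0,kk.sum(),"Y",np.percentile(Y[kk],[2,98]).round(),"z",z[kk].max().round())
E
```

```text
t 35.8 q [-1.373  0.586  1.919  0.869  1.103 -0.851] tcp [ 312.4 -423.2  127.1] z [ 0.63   0.327 -0.705] y [ 0.444 -0.896 -0.019] az -63.7 F [ 0.3 -0.8  0.3] w 70.1
   D [-0.709  0.019  0.705] phi 15.0 r 526.0 tau1 0.02
40 106 X [42.1 74.8] Y [-26.3 -24. ]
50 325 X [40.7 75.3] Y [-25.8 -13.7]
60 433 X [40.2 76.2] Y [-21.   38.8]
70 641 X [39.7 75.8] Y [-15.1  31.8]
78 1645 X [42.1 74.5] Y [-9.2 26.4]
-1 0 120 Y [-85. -74.] z 103.0
-1 10 89 Y [-82. -78.] z 101.0
1 -40 136 Y [70. 75.] z 115.0
1 -30 125 Y [69. 75.] z 109.0
1 -20 118 Y [69. 75.] z 104.0
1 -10 188 Y [70. 87.] z 104.0
1 0 242 Y [70. 87.] z 103.0
1 10 68 Y [72. 84.] z 101.0
```

View pics/w4.png

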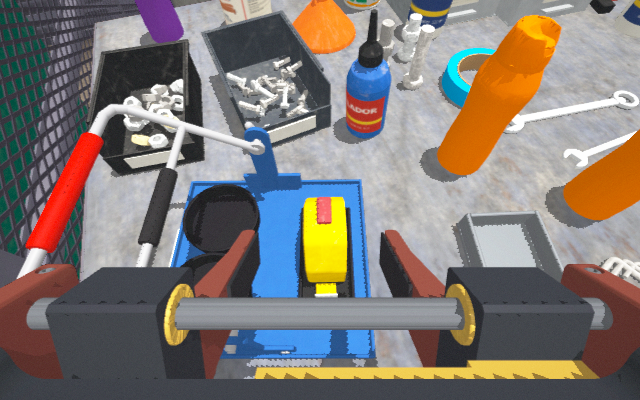

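```bash
python3 s.py | head -1
python3 -m creep '[0.01,0.005,-0.011,0,0.02,0.009,-0.022,0,0.03,0.0135,-0.033,0,0.04,0.018,-0.043,0,0.04,0.018,-0.043,0,0.04,0.018,-0.043,0]' >/dev/null; python3 s.py
```

```text
t 35.85 q [-1.373  0.584  1.919  0.869  1.104 -0.851] tcp [ 312.4 -424.1  128.1] z [ 0.63   0.325 -0.705] y [ 0.444 -0.896 -0.016] az -63.7 F [-1.1 -0.1 -0. ] w 70.5
t 36.35 q [-1.291  0.659  1.937  0.961  1.011 -0.904] tcp [ 352.6 -405.4   84.5] z [ 0.63   0.326 -0.705] y [ 0.445 -0.896 -0.017] az -63.6 F [ 0.5 -0.9  0.4] w 70.2
   D [-0.709  0.017  0.705] phi 10.4 r 537.0 tau1 0.65
```

```bash

python3 -m creep '[0.007,0.003,-0.008,0,0.014,0.006,-0.016,0,0.02,0.0085,-0.0225,0,0.02,0.0085,-0.0225,0,0.02,0.0085,-0.0225,0]' >/dev/null; python3 s.py
python3 -m creep '[0,0,0,0,0,0,0,0,0,0,0,0,0,0,0,0,0,0,0,0,0,0,0.003,0,0,0,0.003,0]' 0;  python3 s.py
```

```text
t 36.7667 q [-1.252  0.7    1.939  1.013  0.97  -0.934] tcp [ 372.1 -397.6   62.3] z [ 0.63   0.324 -0.705] y [ 0.444 -0.896 -0.016] az -63.7 F [0.5 0.5 0.4] w 70.1
   D [-0.709  0.016  0.705] phi 8.1 r 545.0 tau1 0.39
t: 37.35
ee_pos: [371.8, -398.4, 66.0]
orientation: [-2.67, -0.615, -1.103]
ft_force: [0.5, 0.1, -3.2]
width: 34.1
grasp_force: 29.9
t 37.35 q [-1.253  0.693  1.939  1.01   0.973 -0.928] tcp [ 371.8 -398.4   66. ] z [ 0.63   0.323 -0.706] y [ 0.443 -0.896 -0.014] az -63.7 F [ 0.5  0.1 -3.2] w 34.1
   D [-0.708  0.014  0.706] phi 8.1 r 545.0 tau1 0.0
```

```bash

python3 -m creep '[0,0,0.015,0,0,0,0.035,0,0,0,0.055,0,0.005,-0.012,0.065,0,0.015,-0.038,0.065,0,0.026,-0.066,0.065,0,0.037,-0.094,0.065,0,0.048,-0.122,0.065,0,0.058,-0.148,0.065,0,0.0655,-0.1665,0.065,0]' >/dev/null
python3 -m creep '[0,0,0,0,0,0,-0.01,0,0,0,-0.02,0,0,0,-0.03,0,0,0,-0.03,0]' >/dev/null; python3 s.py
python3 - <<'E'
from h import *
im,d,P=cloud("wrist"); cv2.imwrite("pics/w5.png",im[...,::-1]); x,y,z=P[...,0],P[...,1],P[...,2]
im2,d2,P2=cloud("scene"); a=im2[130:260,170:330]; 
cv2.imwrite("pics/w5.png",np.hstack([im[80:400,160:560][...,::-1],cv2.resize(a,(394,320))[...,::-1]]))
T=np.array([410,-577])
for n,Q in (("w",P),("s",P2)):
    x,y,z=Q[...,0],Q[...,1],Q[...,2]
    m=(np.hypot(x-T[0],y-T[1])<95)&(z>18)&(z<32); print(n,m.sum(),cv2.minAreaRect(Q[m][:,:2].astype(np.float32)))
E
```

```text
t 38.6 q [-1.238  0.802  1.521  0.874  1.152 -0.631] tcp [ 436.3 -562.1   97.2] z [ 0.629  0.327 -0.706] y [ 0.443 -0.896 -0.02 ] az -63.7 F [ 0.   0.9 -2.5] w 33.7
   D [-0.708  0.02   0.706] phi 7.3 r 712.0 tau1 -0.09
w 249 ((394.10064697265625, -582.9446411132812), (23.535045623779297, 68.8725357055664), 26.339696884155273)
s 178 ((411.43145751953125, -579.0202026367188), (113.51799774169922, 72.08634948730469), 28.593441009521484)
```

View pics/w5.png

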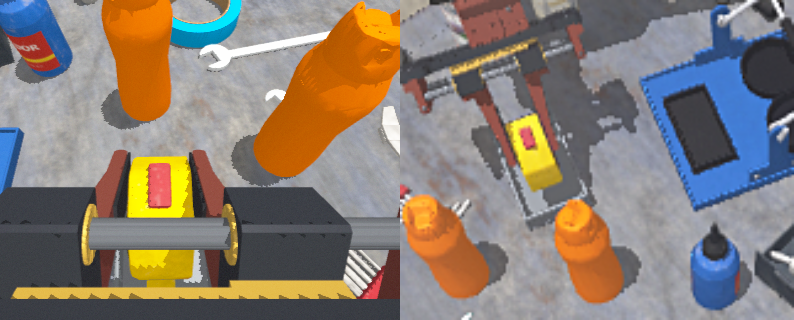

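The tape hangs over the tray, well inside its outline (right half, (535,150)). Lower it and feel for the floor.

```bash

python3 -m creep '[0.0015,-0.003,-0.01,0,0.0015,-0.003,-0.02,0,0.0015,-0.003,-0.03,0,0.0015,-0.003,-0.036,0,0.0015,-0.003,-0.038,0,0.0015,-0.003,-0.038,0,0.0015,-0.003,-0.038,0]' | grep -E 'ee_pos|_force'
python3 -m creep '[0,0,-0.0015,0,0,0,-0.0015,0]' | grep -E 'ee_pos|_force'
python3 -m creep '[0,0,-0.001,0,0,0,-0.001,0]' | grep -E 'ee_pos|_force'
```

```text
ee_pos: [439.0, -567.7, 62.7]
ft_force: [0.0, -0.0, -1.9]
grasp_force: 29.9
ee_pos: [439.0, -567.9, 61.6]
ft_force: [-0.3, 0.2, -3.2]
grasp_force: 29.9
ee_pos: [439.0, -567.8, 60.5]
ft_force: [0.4, 0.5, -3.0]
grasp_force: 29.9
```

```bash

python3 -m creep '[0,0,-0.001,0,0,0,-0.002,0,0,0,-0.0025,0,0,0,-0.0025,0]' | grep -E 'ee_pos|_force'
python3 -m creep '[0,0,-0.001,0,0,0,-0.001,0]' | grep -E 'ee_pos|_force'
python3 -m creep '[0,0,-0.001,0,0,0,-0.001,0]' | grep -E 'ee_pos|_force'
```

```text
ee_pos: [439.2, -567.9, 59.3]
ft_force: [-2.6, 2.3, 5.8]
grasp_force: 30.0
ee_pos: [439.3, -567.9, 59.2]
ft_force: [-4.3, 2.3, 11.1]
grasp_force: 30.0
ee_pos: [439.3, -568.0, 59.2]
ft_force: [-6.7, 3.5, 16.1]
grasp_force: 30.0
```

```bash

python3 -m creep '[0,0,0.002,0,0,0,0.002,0,0,0,0.002,0]' | grep -E 'ee_pos|_force'
python3 -m creep '[0,0,0,0,0,0,0,0,0,0,0,0,-0.005,-0.0025,0.0055,0,-0.02,-0.01,0.022,0,-0.035,-0.018,0.039,0,-0.05,-0.025,0.056,0,-0.063,-0.032,0.071,0,-0.063,-0.032,0.071,0]' 0.6 | grep -E 'ee_pos|force|width'
python3 - <<'E'
from h import *
im,d,P=cloud("wrist"); im2,d2,P2=cloud("scene"); a=im2[130:260,170:330]
cv2.imwrite("pics/w6.png",np.hstack([im[80:400,160:560][...,::-1],cv2.resize(a,(394,320))[...,::-1]]))
T=np.array([411,-578.5]); cx=np.array([.469,-.883]);cy=np.array([.883,.469])
for n,Q in (("w",P),("s",P2)):
    X=(Q[...,:2]-T)@cx; Y=(Q[...,:2]-T)@cy; z=Q[...,2]
    for z0 in (35,45,55,65,72,78):
        m=(abs(z-z0)<4)&(abs(X)<34)&(abs(Y)<55)
        if m.sum()>5: print(n,z0,m.sum(),"X",np.percentile(X[m],[2,98]).round(1),"Y",np.percentile(Y[m],[2,98]).round(1))
    m=(z>66)&(z<90)&(abs(X)<20)&(abs(Y)<25)
    q=Q[m]; A=np.c_[X[m],Y[m],np.ones(m.sum())]; k=m.copy(); zt=z[m]; sel=zt>np.percentile(zt,40); print(n,"top",np.percentile(zt,[50,98]).round(1),np.linalg.lstsq(A[sel],zt[sel],rcond=None)[0].round(3))
E
python3 s.py
```

```text
ee_pos: [439.2, -568.1, 59.2]
ft_force: [-3.9, 0.8, 7.9]
grasp_force: 30.0
ee_pos: [374.1, -603.1, 131.9]
ft_force: [0.4, -0.9, 1.0]
width: 52.6
grasp_force: 0.0
w 35 118 X [-13.7  18.9] Y [-26.1 -18.2]
w 45 306 X [-14.4  18.7] Y [-25.4 -14.8]
w 55 391 X [-14.8  19.9] Y [-20.1  38.2]
w 65 819 X [-14.7  19.2] Y [-14.   29.9]
w 72 1456 X [-12.7  18.7] Y [-7.9 25.7]
w 78 69 X [-2.2  7. ] Y [ 6.2 25.4]
w top [69.7 74.2] [-7.0000e-03  7.2000e-02  7.0412e+01]
s 35 19 X [-8.7 20.6] Y [39.6 42.3]
s 45 25 X [-11.4  23.4] Y [32.8 42.8]
s 55 51 X [-11.8  22. ] Y [27.6 42.6]
s 65 72 X [-12.3  23.2] Y [-11.9  34.9]
s 72 159 X [-10.8  21.7] Y [-9.8 29.2]
s 78 37 X [-8.1 14.2] Y [ 0.6 27.5]
s top [71.7 77.6] [3.0000e-03 6.9000e-02 7.3053e+01]
t 41.3833 q [-1.335  0.778  1.475  0.813  1.249 -0.632] tcp [ 375.5 -600.2  128.9] z [ 0.631  0.322 -0.706] y [ 0.442 -0.897 -0.014] az -63.8 F [-0.2  0.1 -0.4] w 52.8
   D [-0.708  0.014  0.706] phi 12.7 r 708.0 tau1 -1.25
```

View pics/w6.png

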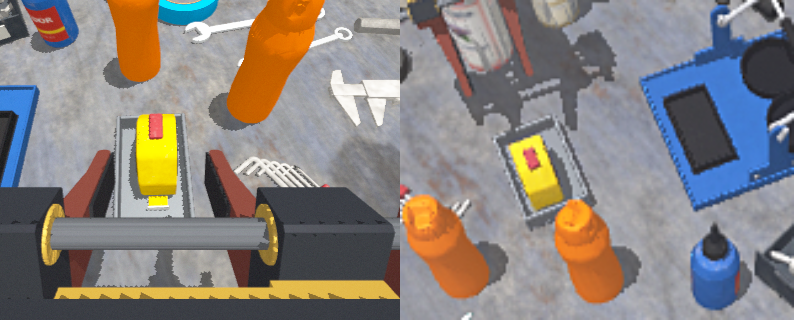

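Tape stands upright in the tray (left (157,160), right (537,175)): same profile as in the nest, top at z≈75. The gripper passed close to the red can, so check that before moving on.

```bash
python3 - <<'E'
from h import *
im2,d2,P2=cloud("scene"); im,d,P=cloud("top")
for n,Q in (("s",P2),("t",P)):
    x,y,z=Q[...,0],Q[...,1],Q[...,2]
    for c in ((252,-671),(188,-598)):
        for z0 in range(30,215,20):
            m=(abs(z-z0)<10)&(np.hypot(x-c[0],y-c[1])<60)
            if m.sum()>8: print(n,c,z0,m.sum(),"x",np.percentile(x[m],[3,97]).round(),"y",np.percentile(y[m],[3,97]).round())
cv2.imwrite("pics/s7.png",cv2.resize(im2[40:240,140:400],None,fx=3,fy=3)[...,::-1])
E
```

```text
s (252, -671) 30 91 x [247. 280.] y [-689. -643.]
s (252, -671) 50 100 x [246. 281.] y [-692. -643.]
s (252, -671) 70 99 x [252. 280.] y [-690. -644.]
s (252, -671) 90 105 x [245. 278.] y [-689. -643.]
s (252, -671) 110 101 x [249. 279.] y [-684. -644.]
s (252, -671) 130 30 x [248. 278.] y [-687. -644.]
s (252, -671) 150 35 x [255. 276.] y [-681. -646.]
s (252, -671) 170 17 x [265. 300.] y [-693. -645.]
s (252, -671) 190 40 x [262. 309.] y [-693. -632.]
s (252, -671) 210 23 x [252. 305.] y [-694. -672.]
s (188, -598) 30 76 x [185. 215.] y [-617. -575.]
s (188, -598) 50 94 x [187. 214.] y [-618. -577.]
s (188, -598) 70 78 x [189. 213.] y [-617. -578.]
s (188, -598) 90 35 x [191. 214.] y [-611. -575.]
s (188, -598) 110 60 x [186. 212.] y [-617. -575.]
s (188, -598) 130 51 x [181. 213.] y [-617. -577.]
s (188, -598) 150 107 x [174. 206.] y [-614. -582.]
s (188, -598) 170 41 x [183. 204.] y [-614. -586.]
t (252, -671) 30 15 x [221. 254.] y [-657. -639.]
t (252, -671) 50 16 x [225. 258.] y [-649. -639.]
t (252, -671) 70 19 x [225. 254.] y [-649. -640.]
t (252, -671) 90 13 x [221. 248.] y [-653. -640.]
t (252, -671) 110 12 x [221. 246.] y [-653. -640.]
t (252, -671) 130 11 x [217. 238.] y [-659. -641.]
t (252, -671) 190 23 x [301. 312.] y [-687. -668.]
t (252, -671) 210 15 x [243. 308.] y [-686. -613.]
t (188, -598) 30 25 x [168. 212.] y [-600. -571.]
t (188, -598) 50 32 x [168. 210.] y [-601. -572.]
t (188, -598) 70 18 x [177. 208.] y [-590. -573.]
t (188, -598) 110 49 x [164. 212.] y [-616. -571.]
t (188, -598) 130 63 x [166. 209.] y [-608. -573.]
t (188, -598) 150 136 x [170. 203.] y [-611. -578.]
t (188, -598) 170 13 x [177. 199.] y [-608. -583.]
```

View pics/s7.png

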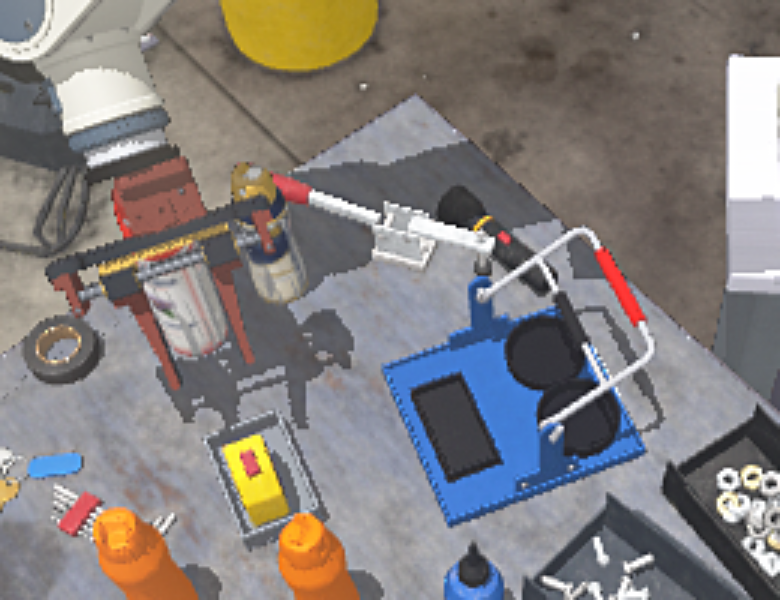

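Red and gold both stand upright (red under the gripper at (190,310)), and the tray holds the tape. I go straight up first, then to the open bail grip.

```bash

python3 -m creep '[0,0,0.02,0,0,0,0.05,0,0,0,0.085,0,0,0,0.12,0,-0.005,0.015,0.125,0,-0.02,0.045,0.125,0,-0.035,0.075,0.125,0,-0.052,0.105,0.12,0,-0.07,0.137,0.115,0,-0.087,0.17,0.11,0]' 0.4 >/dev/null
python3 -m creep '[-0.017,0.033,0,0,-0.034,0.066,-0.01,0,-0.05,0.097,-0.02,0,-0.062,0.12,-0.03,0,-0.068,0.13,-0.037,0,-0.068,0.13,-0.037,0,-0.068,0.13,-0.037,0]' >/dev/null; python3 s.py
```

```text
t 42.9 q [-1.535  0.298  2.186  0.764  1.188 -0.908] tcp [ 221.3 -299.3  201.5] z [ 0.631  0.324 -0.705] y [ 0.443 -0.896 -0.016] az -63.7 F [0.1 0.3 0.2] w 35.2
   D [-0.709  0.016  0.705] phi 24.3 r 372.0 tau1 -0.29
```

```bash

python3 -m creep '[0.015,0.008,-0.017,0,0.03,0.0155,-0.034,0,0.045,0.0235,-0.051,0,0.055,0.0285,-0.062,0,0.0615,0.032,-0.0705,0,0.0615,0.032,-0.0705,0,0.0615,0.032,-0.0705,0]' >/dev/null; python3 s.py
python3 -m creep '[0,0,0,0,0,0,0,0,0,0,0,0,0,0,0,0,0,0,0,0]' 0; python3 s.py
```

```text
t 43.4833 q [-1.368  0.443  2.256  0.964  0.981 -1.031] tcp [ 283.2 -268.3  131.1] z [ 0.63   0.324 -0.705] y [ 0.444 -0.896 -0.015] az -63.6 F [ 0.2 -0.9  0. ] w 35.2
   D [-0.709  0.015  0.705] phi 14.8 r 390.0 tau1 0.56
t: 43.9
ee_pos: [282.0, -267.6, 131.6]
orientation: [-2.67, -0.616, -1.104]
ft_force: [-6.3, 1.3, 4.6]
width: 12.5
grasp_force: 30.0
t 43.9 q [-1.37   0.441  2.259  0.963  0.981 -1.032] tcp [ 282.  -267.6  131.6] z [ 0.631  0.323 -0.706] y [ 0.443 -0.896 -0.015] az -63.7 F [-6.3  1.3  4.6] w 12.5
   D [-0.708  0.015  0.706] phi 14.8 r 389.0 tau1 1.31
```

```bash

python3 -m creep '[0.004,-0.008,0.0139,0,0.008,-0.0159,0.0244,0,0.0125,-0.0249,0.0337,0,0.0175,-0.035,0.0417,0,0.0229,-0.0458,0.0481,0,0.0287,-0.0572,0.053,0,0.0347,-0.0692,0.0563,0,0.0408,-0.0814,0.0579,0,0.047,-0.0937,0.0578,0,0.053,-0.1058,0.056,0]' | grep -E 'ee_pos|force|width'
python3 -m creep '[0.006,-0.0119,-0.0035,0,0.0116,-0.0232,-0.0087,0,0.017,-0.034,-0.0153,0,0.022,-0.0439,-0.0235,0,0.0265,-0.0528,-0.0329,0,0.0304,-0.0606,-0.0435,0,0.0336,-0.0671,-0.0552,0,0.0363,-0.0724,-0.0676,0,0.0382,-0.0762,-0.0807,0,0.0393,-0.0784,-0.0942,0]' | grep -E 'ee_pos|force|width'
python3 -m creep '[0.0004,-0.0008,-0.01,0,0.0004,-0.0008,-0.015,0,0.0004,-0.0008,-0.015,0]'| grep -E 'ee_pos|force|width'; python3 s.py
```

```text
ee_pos: [335.0, -373.5, 187.5]
ft_force: [-3.7, 2.5, -2.5]
width: 12.2
grasp_force: 30.0
ee_pos: [374.2, -451.8, 92.0]
ft_force: [-5.5, 2.3, 2.0]
width: 12.3
grasp_force: 30.0
ee_pos: [374.6, -452.7, 76.8]
ft_force: [-5.0, 0.2, -0.1]
width: 12.6
grasp_force: 30.0
t 45.8167 q [-1.277  0.714  1.822  0.942  1.038 -0.84 ] tcp [ 374.6 -452.7   76.8] z [ 0.63   0.323 -0.706] y [ 0.442 -0.897 -0.016] az -63.7 F [-5.   0.2 -0.1] w 12.6
   D [-0.708  0.016  0.706] phi 9.4 r 588.0 tau1 2.11
```

```bash

python3 -m creep '[0,0,0,0,0,0,0,0,0,0,0,0,-0.005,-0.0025,0.0055,0,-0.02,-0.01,0.022,0,-0.035,-0.018,0.039,0,-0.05,-0.025,0.056,0,-0.063,-0.032,0.075,0,-0.063,-0.032,0.11,0,-0.063,-0.032,0.15,0]' 0.35 | grep -E 'ee_pos|force|width'
python3 - <<'E'
from h import *
for n in ("wrist","scene"):
    im,d,P=cloud(n); x,y,z=P[...,0],P[...,1],P[...,2]
    hsv=cv2.cvtColor(im,cv2.COLOR_RGB2HSV); H,S=[hsv[...,i].astype(int) for i in range(2)]
    cx=np.array([.448,-.894]);cy=np.array([.894,.448]);O=np.array([318.9,-358.5])
    X=(P[...,:2]-O)@cx; Y=(P[...,:2]-O)@cy
    m=((H<8)|(H>172))&(S>130)&(z>50)&(z<180)&(abs(X)<130)&(abs(Y)<45)
    if m.sum()>9: print(n,m.sum(),"X",np.percentile(X[m],[2,50,98]).round(1),"z",np.percentile(z[m],[2,50,98]).round(1))
E
python3 -m creep '[-0.01,-0.01,0.02,0,-0.035,-0.028,0.03,0,-0.06,-0.048,0.03,0,-0.085,-0.068,0.03,0,-0.11,-0.088,0.03,0,-0.135,-0.108,0.03,0,-0.16,-0.128,0.02,0,-0.175,-0.141,0,0,-0.175,-0.141,-0.03,0,-0.175,-0.141,-0.06,0]' 0.8 >/dev/null; python3 s.py
```

```text
ee_pos: [310.9, -484.5, 228.8]
ft_force: [-0.2, -1.1, -0.2]
width: 30.4
grasp_force: 0.0
wrist 777 X [103.2 109.  114.9] z [82.8 86.8 88.6]
scene 131 X [106.8 112.9 118.2] z [81.4 88.4 92.6]
t 47.5833 q [-1.669  0.735  1.452  0.642  1.473 -0.79 ] tcp [ 135.5 -627.1  167.7] z [ 0.631  0.32  -0.707] y [ 0.441 -0.897 -0.012] az -63.8 F [ 1. -1. -1.] w 69.9
   D [-0.707  0.012  0.707] phi 31.8 r 642.0 tau1 -1.35
```

Bail closed (grip 3 mm lower than when it lay on the tape). Now fetch the gold can.

```bash

python3 -m creep '[0.005,0.002,-0.018,0,0.02,0.01,-0.033,0,0.035,0.018,-0.05,0,0.048,0.025,-0.064,0,0.058,0.03,-0.0745,0,0.0647,0.0334,-0.0815,0,0.0647,0.0334,-0.0815,0,0.0647,0.0334,-0.0815,0]'>/dev/null; python3 s.py
python3 -m creep '[0,0,0,0,0,0,0,0,0,0,0,0,0,0,0,0,0,0,0,0,0,0,0,0]' 0 | grep -E 'ee_pos|force|width'
```

```text
t 48.25 q [-1.578  0.803  1.555  0.71   1.299 -0.843] tcp [ 201.9 -592.5   86.8] z [ 0.63   0.323 -0.706] y [ 0.443 -0.896 -0.015] az -63.7 F [ 0.8 -0.1 -0.8] w 70.3
   D [-0.708  0.015  0.706] phi 26.8 r 626.0 tau1 0.8
ee_pos: [201.7, -592.7, 87.2]
ft_force: [-0.7, 0.1, 4.6]
width: 49.8
grasp_force: 30.0
```

```bash

python3 -m creep '[0,0,0.01,0,0,0,0.03,0,0,0,0.06,0,0,0,0.09,0,0,0,0.12,0,0,0,0.14,0,0.01,0.02,0.14,0,0.023,0.047,0.14,0,0.036,0.074,0.14,0,0.049,0.101,0.14,0]' >/dev/null
python3 -m creep '[0.013,0.027,0,0,0.026,0.054,0,0,0.039,0.081,0,0,0.052,0.108,0,0,0.065,0.135,0,0,0.077,0.16,0,0,0.088,0.183,0,0,0.0952,0.197,0,0,0.0952,0.197,0,0,0.0952,0.197,0,0]' >/dev/null; python3 s.py
python3 -m creep '[0,0,-0.02,0,0,0,-0.04,0,0,0,-0.06,0,0,0,-0.08,0,0,0,-0.095,0,0,0,-0.095,0]' >/dev/null; python3 s.py
```

```text
t 50.4167 q [-1.233  0.271  2.127  0.907  1.099 -0.699] tcp [ 346.2 -293.8  226.9] z [ 0.63   0.323 -0.706] y [ 0.444 -0.896 -0.014] az -63.6 F [ 0.6 -0.7 -0.3] w 50.2
   D [-0.708  0.014  0.706] phi 7.0 r 454.0 tau1 0.81
t 50.9167 q [-1.235  0.481  2.166  1.029  0.959 -0.934] tcp [ 345.4 -294.8  129.4] z [ 0.63   0.324 -0.706] y [ 0.442 -0.897 -0.018] az -63.8 F [-0.1  0.2 -2.3] w 50.2
   D [-0.708  0.018  0.706] phi 7.0 r 454.0 tau1 0.2
```

```bash

python3 -m creep '[0,0,-0.01,0,0,0,-0.02,0,0,0,-0.027,0,0,0,-0.029,0,0,0,-0.029,0,0,0,-0.029,0]' | grep -E 'ee_pos|_force'
python3 -m creep '[0,0,-0.0015,0,0,0,-0.0015,0]' | grep -E 'ee_pos|_force'
python3 -m creep '[0,0,-0.001,0,0,0,-0.001,0]' | grep -E 'ee_pos|_force'
```

```text
ee_pos: [346.1, -294.8, 103.0]
ft_force: [0.4, 0.7, -1.1]
grasp_force: 30.0
ee_pos: [346.1, -294.6, 101.4]
ft_force: [0.6, 0.5, -0.5]
grasp_force: 30.0
ee_pos: [346.1, -294.4, 100.2]
ft_force: [0.0, -0.3, -1.1]
grasp_force: 30.0
```

```bash

python3 -m creep '[0,0,-0.001,0,0,0,-0.002,0,0,0,-0.002,0]' | grep -E 'ee_pos|_force'
python3 -m creep '[0,0,-0.001,0,0,0,-0.001,0]' | grep -E 'ee_pos|_force'
python3 -m creep '[0,0,-0.001,0,0,0,-0.001,0]' | grep -E 'ee_pos|_force'
```

```text
ee_pos: [346.0, -294.2, 97.9]
ft_force: [0.3, -0.5, -1.7]
grasp_force: 30.0
ee_pos: [346.2, -294.2, 97.2]
ft_force: [-0.8, 0.9, 2.5]
grasp_force: 30.0
ee_pos: [346.6, -294.0, 97.1]
ft_force: [-2.3, 0.8, 10.6]
grasp_force: 30.0
```

```bash

python3 -m creep '[0,0,0.001,0,0,0,0.001,0,0,0,0.001,0,0,0,0.001,0,-0.005,-0.0025,0.0065,0,-0.02,-0.01,0.023,0,-0.035,-0.018,0.04,0,-0.05,-0.025,0.057,0,-0.063,-0.032,0.08,0,-0.066,-0.05,0.11,0]' 1 | grep -E 'ee_pos|force|width'
python3 -m creep '[-0.006,-0.03,0.02,0,-0.014,-0.065,0.04,0,-0.022,-0.1,0.04,0,-0.03,-0.135,0.04,0,-0.038,-0.17,0.04,0,-0.046,-0.205,0.04,0,-0.055,-0.24,0.04,0,-0.064,-0.28,0.04,0,-0.072,-0.315,0.04,0,-0.08,-0.35,0.03,0]' >/dev/null; python3 -m creep '[0,0,0,0,0,0,0,0]' >/dev/null; python3 s.py
python3 - <<'E'
from h import *
im,d,P=cloud("wrist"); cv2.imwrite("pics/w8.png",im[...,::-1]); x,y,z=P[...,0],P[...,1],P[...,2]
for l,h in ((185,210),(60,140)):
    m=(np.hypot(x-250,y+669)<50)&(z>l)&(z<h); print("red",m.sum(),cv2.minEnclosingCircle(P[m][:,:2].astype(np.float32)) if m.sum() else '',z[m].max() if m.sum() else '')
im,d,P=cloud("scene"); x,y,z=P[...,0],P[...,1],P[...,2]
for l,h in ((155,180),(110,130),(60,90)):
    m=(np.hypot(x-332,y+301)<40)&(z>l)&(z<h); print("gold",m.sum(),np.percentile(P[m],[1,99],axis=0).round(1).tolist(),z[m].max())
E
```

```text
ee_pos: [277.8, -342.1, 206.0]
ft_force: [-0.3, -0.0, -0.6]
width: 88.0
grasp_force: 0.0
t 54.1667 q [-1.581  0.754  1.242  0.678  1.581 -0.609] tcp [ 198.8 -694.8  234. ] z [ 0.63   0.324 -0.705] y [ 0.442 -0.897 -0.017] az -63.8 F [ 0.4  0.1 -0.7] w 87.5
   D [-0.709  0.017  0.705] phi 26.8 r 723.0 tau1 -0.77
red 2390 ((248.6292266845703, -669.518310546875), 24.56148910522461) 204.55985580356582
red 1325 ((245.38232421875, -671.8551025390625), 28.383562088012695) 139.96371252791383
gold 175 [[319.3, -318.8, 155.7], [352.5, -284.8, 173.1]] 174.27805402291406
gold 98 [[335.1, -325.8, 110.8], [359.6, -278.0, 129.8]] 129.92942211078162
gold 114 [[335.1, -323.0, 61.7], [358.3, -278.6, 88.8]] 89.53056814292243
```

```bash

python3 -m creep '[0.002,0.001,-0.012,0,0.015,0.008,-0.027,0,0.03,0.0155,-0.044,0,0.045,0.023,-0.061,0,0.055,0.028,-0.0725,0,0.063,0.032,-0.0815,0,0.063,0.032,-0.0815,0,0.063,0.032,-0.0815,0]'>/dev/null; python3 s.py
python3 -m creep '[0,0,0,0,0,0,0,0,0,0,0,0,0,0,0,0,0,0,0,0,0,0,0,0]' 0 | grep -E 'ee_pos|force|width'
```

```text
t 54.9333 q [-1.497  0.799  1.356  0.722  1.412 -0.658] tcp [ 263.4 -661.9  154.7] z [ 0.63   0.324 -0.706] y [ 0.444 -0.896 -0.015] az -63.7 F [-1.1  0.6  0.1] w 87.8
   D [-0.708  0.015  0.706] phi 22.1 r 712.0 tau1 1.06
ee_pos: [262.8, -662.5, 154.8]
ft_force: [-0.9, -0.2, 1.6]
width: 51.7
grasp_force: 20.0
```

```bash

python3 -m creep '[0,0,0.003,0,0,0,0.01,0,0,0,0.03,0,0,0,0.06,0,0,0,0.09,0,0,0,0.12,0,0,0.01,0.14,0,0.001,0.025,0.145,0,0.002,0.05,0.145,0,0.003,0.078,0.145,0]' | grep -E 'ee_pos|force|width'
python3 -m creep '[0.001,0.028,0,0,0.002,0.056,0,0,0.004,0.084,0,0,0.005,0.112,0,0,0.006,0.14,0,0,0.008,0.168,0,0,0.009,0.196,0,0,0.01,0.222,0,0,0.011,0.243,0,0,0.0122,0.256,0,0]' >/dev/null
python3 -m creep '[0,0,0,0,0,0,0,0,0,0,-0.02,0,0,0,-0.04,0,0,0,-0.06,0,0,0,-0.08,0,0,0,-0.1,0,0,0,-0.1,0,0,0,-0.1,0]' >/dev/null; python3 s.py
```

```text
ee_pos: [266.1, -584.4, 302.1]
ft_force: [-0.1, -0.2, -1.8]
width: 50.8
grasp_force: 29.9
t 57.85 q [-1.407  0.345  2.111  0.833  1.15  -0.827] tcp [ 278.4 -329.3  199.4] z [ 0.631  0.324 -0.705] y [ 0.442 -0.897 -0.016] az -63.7 F [-0.8 -0.6 -1.5] w 50.9
   D [-0.709  0.016  0.705] phi 16.9 r 431.0 tau1 -0.01
```

```bash

python3 -m creep '[0,0,-0.01,0,0,0,-0.02,0,0,0,-0.028,0,0,0,-0.031,0,0,0,-0.032,0,0,0,-0.032,0]' | grep -E 'ee_pos|_force'
python3 -m creep '[0,0,-0.0015,0,0,0,-0.0015,0,0,0,-0.0015,0]' | grep -E 'ee_pos|_force'
python3 -m creep '[0,0,-0.001,0,0,0,-0.001,0]' | grep -E 'ee_pos|_force'
```

```text
ee_pos: [278.3, -328.2, 167.4]
ft_force: [0.1, -0.1, -1.7]
grasp_force: 29.9
ee_pos: [278.3, -328.4, 166.2]
ft_force: [0.4, -0.0, -2.0]
grasp_force: 29.9
ee_pos: [278.3, -328.3, 165.1]
ft_force: [0.4, -0.8, -2.4]
grasp_force: 29.9
```

```bash

python3 -m creep '[0,0,-0.001,0,0,0,-0.001,0]' | grep -E 'ee_pos|_force'
python3 -m creep '[0,0,-0.0007,0,0,0,-0.0007,0]' | grep -E 'ee_pos|_force'
```

```text
ee_pos: [278.6, -328.4, 164.7]
ft_force: [-0.7, -0.0, 5.0]
grasp_force: 30.0
ee_pos: [278.8, -328.4, 164.7]
ft_force: [-2.3, 0.9, 11.5]
grasp_force: 30.1
```

```bash

python3 -m creep '[0,0,0.001,0,0,0,0.001,0,0,0,0.001,0,0,0,0.001,0,-0.005,-0.0025,0.0065,0,-0.02,-0.01,0.023,0,-0.035,-0.018,0.04,0,-0.05,-0.025,0.057,0,-0.063,-0.032,0.08,0,-0.08,-0.06,0.11,0]' 1 | grep -E 'ee_pos|force|width'
python3 -m creep '[-0.01,-0.03,0.02,0,-0.02,-0.065,0.03,0,-0.03,-0.1,0.03,0,-0.035,-0.13,0.03,0,-0.035,-0.15,0.03,0,-0.035,-0.15,0.03,0,-0.035,-0.15,0.03,0,-0.035,-0.15,0.03,0]' >/dev/null; python3 s.py
python3 - <<'E'
from h import *
cx=np.array([.448,-.894]);cy=np.array([.894,.448]);O=np.array([318.9,-358.5])
for n in ("top","scene"):
    im,d,P=cloud(n); x,y,z=P[...,0],P[...,1],P[...,2]
    for nm,c,bs in (("gold",(333,-302),((155,180),(110,130),(60,90))),("red",(266,-336),((190,220),(100,140),(60,90)))):
        for l,h in bs:
            m=(np.hypot(x-c[0],y-c[1])<36)&(z>l)&(z<h)
            if m.sum()>9:
                p=np.percentile(P[m],[1,99],axis=0); print(n,nm,l,m.sum(),"mid",p[:,:2].mean(0).round(1),"ext",np.diff(p,axis=0)[0,:2].round(),"zmax",z[m].max().round(1))
    hsv=cv2.cvtColor(im,cv2.COLOR_RGB2HSV); H,S=[hsv[...,i].astype(int) for i in range(2)]
    X=(P[...,:2]-O)@cx; Y=(P[...,:2]-O)@cy
    m=((H<8)|(H>172))&(S>130)&(z>50)&(z<110)&(abs(X-110)<30)&(abs(Y)<45); print(n,"grip",m.sum(),np.percentile(z[m],[2,50,98]).round(1),X[m].mean())
    m=(H>18)&(H<38)&(S>120)&(z>30)&(np.hypot(x-411,y+578)<60); print(n,"tape",m.sum(),P[m].mean(0).round(1),z[m].max().round(1))
    m=(H>95)&(H<125)&(S>100)&(z>60)&(z<160)&(np.hypot(x-525,y+376)<50); print(n,"seal",m.sum(),P[m].mean(0).round(1))
E
```

```text
ee_pos: [198.2, -383.5, 271.9]
ft_force: [1.8, 0.2, 0.2]
width: 88.2
grasp_force: 0.0
t 60.6 q [-1.638  0.454  1.613  0.652  1.558 -0.695] tcp [ 164.1 -535.4  301.3] z [ 0.63   0.325 -0.705] y [ 0.443 -0.896 -0.016] az -63.7 F [-0.6 -0.1 -0.4] w 88.0
   D [-0.709  0.016  0.705] phi 30.2 r 560.0 tau1 -0.2
top gold 155 133 mid [ 330.7 -297.1] ext [34. 34.] zmax 174.4
top gold 110 29 mid [ 331.6 -297.5] ext [47. 49.] zmax 130.0
top red 190 252 mid [ 264.8 -334.2] ext [45. 46.] zmax 217.3
top grip 89 [80.7 87.3 92.9] 108.01573467659573
top tape 237 [ 416.  -574.4   62.5] 77.5
top seal 137 [ 522.4 -375.1   88.7]
scene gold 155 176 mid [ 335.6 -301.8] ext [33. 34.] zmax 174.6
scene gold 110 89 mid [ 347.4 -301.8] ext [26. 48.] zmax 129.9
scene gold 60 119 mid [ 346.6 -300.8] ext [23. 45.] zmax 89.7
scene red 190 321 mid [ 269.4 -337.5] ext [46. 48.] zmax 216.5
scene red 100 195 mid [ 283.5 -337.3] ext [26. 57.] zmax 139.6
scene red 60 90 mid [ 287.1 -345. ] ext [19. 38.] zmax 89.9
scene grip 131 [83.  88.3 91.7] 112.75898971280807
scene tape 297 [ 434.6 -572.8   61.3] 75.4
scene seal 251 [ 539.2 -376.7   82.3]
```

```bash
python3 -c "
from workcell import ticket
print(ticket.close_job())"
```

```text
the job is handed in; nothing more can be done
None
```

I handed the job in at about 61 s of the 144 s; it returned no verdict. My last camera measurements show the tape measure upright in the grey tray, the bail closed, both cans upright in their own cups and the sealant bottle where it started.

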